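# Index the tilted fixture to its load station and nest a manifold block

## Robot

A 6-joint arm with a two-finger parallel gripper is mounted at the origin on a cart in front of the work surface, level with it; the furniture and walls round the work are solid. World frame = base frame: x ahead of the robot, y to its left, z up, the work surface at z = 0. Lengths are in m, angles in rad, forces in N, time in s.
With the tool pointing down it reaches from about 0.35 to 0.975 m from the base axis. Payload 4.9 kg.
Tool frame: the origin (TCP) lies at the very end of the fingers, on their centre line; the grasp point (between the pads) lies bot.pinch_z behind it (bot.pinch_z is the distance from the TCP to the grasp point, in m); z points along the fingers, y is the line along which they close (so a half turn about z gives the same grasp; the last joint's range is limited). The gripper opens to 85 mm and grips with 20 to 120 N. Pads are 22 mm wide; open, the fingers measure 114 mm over their backs; the gripper's body (76 mm by 85 mm) begins 54 mm behind the grasp point. The pads swing forward as they close: fully open they stand 13 mm farther back than shut.
Start: joints at [1.142, 0.053, 1.613, -0, 1.476, -0.119], TCP at [0.191, 0.595, 0.231] pointing down, gripper open.
Joint ranges: [-3.01, 3.01], [-1.01, 2.22], [0.06, 2.58], [-1.02, 4.17], [0.09, 2.62], [-3.14, 3.14]. Speed limits (rad/s): [2.57, 2.57, 3.14, 3.14, 3.14, 3.14].

## Interface

Orientations are given as a rotation vector (axis times angle).
In Python, from bench import sensors, cams, sign_off, bot gives the robot as it stands.
- The arm moves only by the tool send_rows, never from a script. Its argument "steps" is a list of rows, each an object of numbers: "hand": the opening, from -1 (shut) to 1 (fully open); "dx", "dy", "dz": the shift along the tool's x, y, z in m; "wx", "wy", "wz": the turn, a rotation vector about the tool's x, y, z in degrees. In form: [{"hand": .., "dx": .., "dy": .., "dz": .., "wx": .., "wy": .., "wz": ..}, ...]. A call has 1 to 8 rows; each row shifts and turns the commanded pose from where the row before left it, along the tool's axes as they then stand; what a row does not reach is not made up. A row lasts 1/12 s, in which the tool goes at most 41.7 mm and 7.16 degrees, less where a joint would pass 70% of its speed; a pose out of reach is approached as far as the arm can. A call is refused whole if a number of a shift passes 0.0417 or a number of a turn 7.16, either way. A call with a gripper value outside its range is refused whole. The fingers move at their own pace and stop on an object; "squeeze" is the grip in N (left out, the last holds). Time passes only in rows, so rows that do not move let the fingers close. It gives the time, the measured TCP pose, the force, the opening and the grip force at its end, in the units of the state.
- sensors.observe(): the state, without advancing time (a new reading comes with each control period).
- cams.snapshot(name): name is "scene" or "side" or "wrist"; returns a dict with "pixels" (480x640x3 uint8, red, green, blue), "camera_matrix" (3x3 intrinsics, pixels), "pose" (4x4, takes a point from camera to world coordinates); the wrist camera has in their place "T_tool_cam" (4x4, takes a point from camera to tool coordinates, whose origin is the TCP and whose axes are the flange's). Camera axes: x right, y down, z forward; pixel columns grow to the right and rows downward; lengths in m; the calibration is good to about 2 mm. The wrist camera is an equidistant fisheye: a pixel r from the principal point sees the ray r / f radians off the axis. A picture is of the moment at which its call begins: read the wrist's pose just before it. There is no depth.
- sign_off(): hands the job in; it is judged then, once.
Trained networks look in a picture, given as the dict that the camera call returned (one of the last four; its "shot" number tells which), for a name from the list of things; names that differ only in an ending like _2 or _b are one class to them, and where a whole thing is asked for, a point or a joint stands for the part that bears it (a point fixed in the world has none). Each returns a list of dicts, best first, with "conf" (0 to 1); they miss things now and then, are a little off and sometimes report something else, mostly with a low value. They report only what shows in the picture. A call takes as long as a camera call. They do not tell look-alikes from the thing itself.
- cams.cut_out(picture, query): "pixels" (480x640 bool, what is visible of it) and "extent" ([left, top, right, bottom] in pixels, round what is visible of it).
The state is a dict: "t": time; "joints": joint angles; "qd": joint speeds; "joint_torque": joint torques, N m; "position": TCP position; "ee_rot": TCP orientation; "ft_force": force on the tool from outside, world axes, zero at the start; "torque": the same for the moment, N m; "opening": finger opening in m; "grasp_force": force on a finger pad.
Only numpy, scipy, OpenCV 4.12 (cv2) and the standard library are available. Lean on these libraries where they do the work, as an engineer would, in place of code of your own. Each camera call takes 0.05 s, during which the arm holds its last target. There are 200 camera calls.

## Task

Lift the fixture's red sprung plunger, turn the tilted head to the load station between the green marks and let the plunger drop fully home there. Then lay the blue block flat on the tilted face, its long side along the long fence and one end against the short fence, gently and without dropping it, and push it square and flush into the fence corner. Leave the white parts box, the jar of nuts and the white hand-cleaner bottle where they are.

Things in the scene. Friction and masses are not known exactly. Their poses are not given: they have to be found in the camera images.
- positioner: Grey cast fixture bolted to the bench, foot 220 x 190 mm, 0.24 m tall to the knob. Origin: centre of the foot's underside; x points uphill, y left, z up. Its round face, 115 mm above the origin at the centre, leans 30 degrees towards its -x side (the robot). The 248 mm steel ring round the head does not turn.
- index_head (a joint): Angle of the turning steel head (176 mm disc with a lug that carries the plunger), rad; 0 = load station (plunger over the load slot, fence corner pointing downhill); positive = anticlockwise seen facing the face, plunger to the left of the slot. Travel -1.0 to 1.45; light friction. It turns about the z axis of nest.
- load_slot (a point): Mouth of the load slot (14.6 mm wide, green marks on both sides) in the fixed ring's bright raised land, at the ring's highest (uphill) point, 107 mm from the turning axis; axes as positioner. From 25 degrees to the left of it on, the ring is cut down 12 mm: there the plunger is down but the head swings freely until the plunger's pin meets the land.
- nest (a point): Point on the head's flat work face, on the turning axis; turns with the head. z: normal to the face; x: along the long fence away from the short one; y: towards the long fence. The seated block's underside centre is here, its long axis along x. The plunger's axis is at x = +75.7, y = -75.7 mm, parallel to z.
- corner (a point): Inner corner where the fences meet, on the work face, 45 mm along -x and 25 mm along +y from nest, same axes. The brass fences are 12 mm high and 10 mm thick. Long fence: along x from -11 to +85 mm; short fence: along -y from 7 to 49 mm (small gap between the two).
- plunger (a joint): Lift of the sprung plunger along the face normal, m: 0 = fully down (home), up to 0.022. The spring pulls it down with 4 N at 0 and 8 N at 0.02. It must be up more than 0.012 to pass over the land; let go over the land it rests on it, let go over the load slot it drops home.
- knob (a point): Centre of the plunger's red knob (32 mm diameter, 34 mm long, its axis along the face normal), 46 mm above the work face when the plunger is down; moves with plunger and head. The dark housing under it (28 mm diameter) ends 10 mm below the knob.
- block: Loose blue manifold block with dark ports, 90 x 50 x 45 mm (x, y, z), about 0.35 kg, lying on the bench. Origin: centre of its underside; x along its length, z up. Both ends are alike.
- white_box: White and blue parts box, 100 x 66 x 50 mm, bystander; origin: centre of its underside.
- nut_jar: Clear jar of nuts, 60 mm diameter, 78 mm tall, bystander; origin: centre of its underside.
- cleaner_bottle: White hand-cleaner bottle with an orange cap, 42 x 69 x 175 mm tall, bystander standing to the right; origin: centre of its underside.
Not all that is in view belongs to the job. Leave any pink look-alike of the block alone.

How it is judged:
On the way, in this order (a step that is already met when the one before it is completed fails the run):
1. the plunger is lifted clear (over 12 mm) (value of joint plunger above 0.012 m), for 0.1 s.
2. the head stands at the load station with the plunger fully home (value of joint index_head between -0.03 and 0.03 rad and value of joint plunger below 0.002 m), for 0.2 s.
3. the block lies flat and flush in the fence corner (x of block in the frame of nest between -0.003 and 0.003 m and y of block in the frame of nest between -0.003 and 0.003 m and z of block in the frame of nest between -0.003 and 0.003 m and angle between the x axis of block and the x axis of nest, either way round below 0.035 rad and angle between the z axis of block and the z axis of nest, either way round below 0.035 rad and linear speed of block below 0.02 m/s), for 0.2 s.
At the end, for the whole second after the job is handed in: The head is at the load station (within 0.03 rad) with the plunger home (within 2 mm), and the block rests on the face, within 3 mm of touching both fences and the face, square within 2 degrees, released and at rest (all of step 2 and all of step 3).
It fails at once if the white box was moved by more than 3 cm (distance of white_box from where it was at the start of the episode above 0.03 m).
It fails at once if the nut jar was moved by more than 3 cm (distance of nut_jar from where it was at the start of the episode above 0.03 m).
It fails at once if the cleaner bottle was moved by more than 3 cm (distance of cleaner_bottle from where it was at the start of the episode above 0.03 m).
It fails at once if the block was dropped or thrown (faster than 0.7 m/s while no finger touches it) (linear speed of block above 0.7 m/s and contact force between the fingers and block below 0.1 N).
It also fails if it takes over 72 s, if anything falls off the work surface, if the arm or the gripper's body presses on something with over 40 N, if the wrist force passes 120 N, or if a joint passes its speed limit or range.

## Working session

There is one attempt and no reset: what is moved stays moved. The work goes in short steps, Python scripts to look and compute and a tool call to move; the robot and the scene stay as the last step left them, time stands still between calls to the robot, and variables do not carry over. Pictures are saved under pics/ and viewed, at most 10 in all, crops included, and the job is handed in when it is done.

Besides the shell and the picture viewer there is one more tool, called after "Call:" in YAML: its name, and indented under it one key for each argument. send_rows: Moves the arm, as the interface text tells. Its arguments: {"type":"object","properties":{"steps":{"type":"array"},"squeeze":{"type":"number"}},"required":["steps"]}

```bash
ls; mkdir -p pics; cat > h.py <<'E'
import numpy as np,cv2,json
from bench import sensors,cams,sign_off,bot
from scipy.spatial.transform import Rotation as R
E
python3 - <<'E'
from h import *
s=sensors.observe(); print({k:np.round(v,3).tolist() for k,v in s.items()}, bot.pinch_z, [a for a in dir(bot) if a[0]!='_'])
ims=[]
for n in ["scene","side"]:
    p=cams.snapshot(n); cv2.imwrite(f"pics/{n}0.png",p["pixels"][:,:,::-1]); np.savez(f"{n}.npz",K=p["camera_matrix"],T=p["pose"])
    print(n,np.round(p["camera_matrix"],1).tolist(),np.round(p["pose"],3).tolist())
    for q in ["positioner","index_head","block","knob","white_box","nut_jar","cleaner_bottle"]:
        for d in cams.cut_out(p,q)[:3]: 
            m=d["pixels"]; v,u=np.nonzero(m); print(q,round(d["conf"],2),d["extent"],len(u),u.mean().round(1),v.mean().round(1))
E
```

```text
pics
{'t': 0.0, 'joints': [1.142, 0.053, 1.614, 0.0, 1.476, -0.119], 'qd': [-0.001, -0.0, 0.001, -0.001, -0.0, -0.003], 'joint_torque': [-0.0, -39.369, -37.017, -0.0, 0.007, -0.0], 'position': [0.19, 0.595, 0.23], 'ee_rot': [-0.485, -3.103, 0.003], 'ft_force': [0.362, 0.048, 0.745], 'torque': [0.026, -0.023, -0.02], 'grasp_force': 0.0, 'opening': 0.085} 0.0187 ['PlanningError', 'pinch_z']
scene [[496.0, 0.0, 314.2], [0.0, 496.0, 237.5], [0.0, 0.0, 1.0]] [[0.798, -0.439, 0.412, 0.008], [-0.602, -0.602, 0.525, -0.727], [0.018, -0.667, -0.745, 1.178], [0.0, 0.0, 0.0, 1.0]]
positioner 0.96 [257.2, 184.8, 351.8, 293.2] 6060 306.2 241.4
index_head 0.95 [276.7, 184.4, 330.9, 265.1] 2876 303.6 229.3
block 0.93 [204.1, 213.1, 239.1, 248.4] 596 220.2 230.1
block 0.91 [206.8, 185.8, 241.3, 209.9] 551 224.5 197.6
knob 0.15 [276.4, 184.2, 331.2, 266.5] 2756 303.7 229.7
white_box 0.94 [331.6, 327.4, 375.4, 366.0] 1275 352.2 345.7
nut_jar 0.78 [260.2, 183.5, 283.5, 210.2] 443 269.8 195.9
cleaner_bottle 0.74 [422.7, 325.2, 452.5, 372.6] 1067 439.2 349.1
side [[547.7, 0.0, 320.8], [0.0, 547.7, 234.2], [0.0, 0.0, 1.0]] [[0.987, -0.06, 0.152, 0.324], [-0.163, -0.433, 0.887, -1.527], [0.013, -0.899, -0.437, 0.907], [0.0, 0.0, 0.0, 1.0]]
positioner 0.6 [279.9, 198.1, 356.0, 287.9] 4090 319.0 250.3
positioner 0.57 [291.1, 197.2, 341.1, 258.7] 1424 316.7 232.4
index_head 0.83 [291.6, 196.7, 340.9, 258.3] 1499 316.8 232.6
block 0.8 [247.6, 226.5, 279.2, 244.1] 455 263.1 235.1
block 0.66 [269.6, 212.1, 297.6, 229.7] 356 283.3 220.1
block 0.42 [291.6, 196.9, 337.2, 256.9] 1486 316.6 232.8
knob 0.45 [315.3, 196.2, 325.9, 207.0] 100 321.5 203.4
white_box 0.66 [288.1, 300.5, 321.1, 337.6] 1010 303.4 320.7
nut_jar 0.49 [358.1, 299.6, 378.0, 364.0] 1150 368.8 333.9
cleaner_bottle 0.6 [357.4, 300.0, 376.0, 368.1] 1176 368.7 333.7
```

```bash
python3 - <<'E'
import cv2,numpy as np
a=cv2.imread("pics/scene0.png")[140:400,180:480]; b=cv2.imread("pics/side0.png")[170:380,220:400]
a=cv2.resize(a,None,fx=2.3,fy=2.3,interpolation=2); cv2.imwrite("pics/scene_c.png",a)
b=cv2.resize(b,None,fx=2.8,fy=2.8,interpolation=2); cv2.imwrite("pics/side_c.png",b)
E
```

```text
(no output)
```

View pics/scene_c.png

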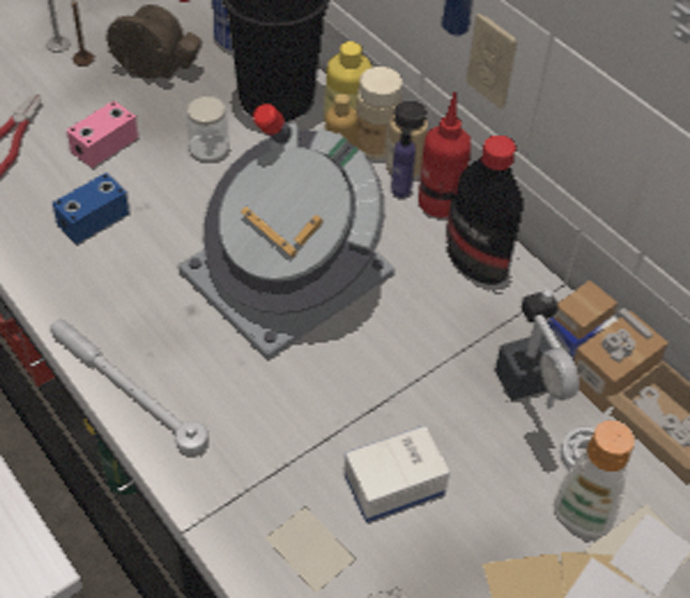

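View pics/side_c.png

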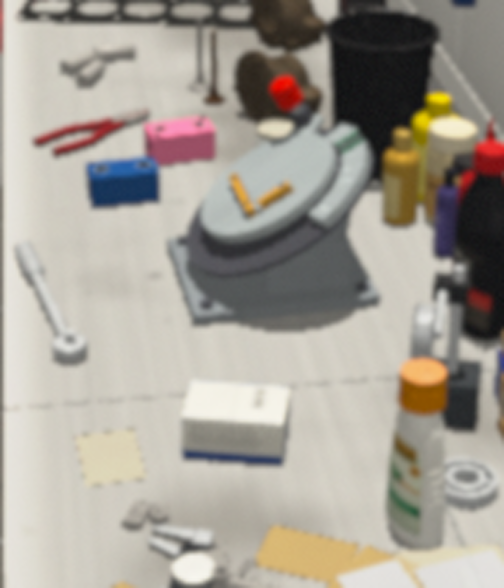

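Blue block: scene (220,230), side (263,235). The look-alike is pink, at scene (224,197) and side (283,220), so I choose the blue one. The head is turned left of the slot: the red knob is at scene (296,193) and the green marks at (329,206). Next I fit poses.

```bash
cat >> h.py <<'E'
from scipy.optimize import least_squares,minimize
def cal(n):
    d=np.load(n+".npz"); return d["K"],d["T"]
def proj(n,P):
    K,T=cal(n); c=(np.atleast_2d(P)-T[:3,3])@T[:3,:3]; q=c@K.T; return q[:,:2]/q[:,2:]
A30=np.deg2rad(30)
def pos_T(x,y,yaw):
    T=np.eye(4);T[:3,:3]=R.from_euler('z',yaw).as_matrix();T[:3,3]=[x,y,0];return T
def nest_T(x,y,yaw,th):
    u=np.array([np.cos(A30),0,np.sin(A30)]);l=np.array([0,1,0.]);n=np.cross(u,l)
    F=np.c_[(u+l)/2**.5,(l-u)/2**.5,n]
    T=np.eye(4);T[:3,:3]=F@R.from_euler('z',th).as_matrix();T[:3,3]=[0,0,.115]
    return pos_T(x,y,yaw)@T
def tf(T,P): return np.atleast_2d(P)@T[:3,:3].T+T[:3,3]
def boxpts(x,y,yaw,dx,dy,dz):
    P=np.array([[a*dx/2,b*dy/2,c*dz] for a in(-1,1) for b in(-1,1) for c in(0,1)])
    return tf(pos_T(x,y,yaw),P)
def ray0(n,uv,z):
    K,T=cal(n); d=T[:3,:3]@np.linalg.solve(K,[*uv,1]); return T[:3,3]+d*(z-T[2,3])/d[2]
E
cat > fit.py <<'E'
from h import *
hsv={n:cv2.cvtColor(cv2.imread(f"pics/{n}0.png"),cv2.COLOR_BGR2HSV) for n in("scene","side")}
kn={}
for n,c in (("scene",(296,192)),("side",(322,203))):
    h=hsv[n]; m=((h[...,0]<8)|(h[...,0]>172))&(h[...,1]>150)&(h[...,2]>60)
    k=np.zeros_like(m); k[c[1]-12:c[1]+12,c[0]-12:c[0]+12]=1; v,u=np.nonzero(m&k); kn[n]=(u.mean(),v.mean()); print(n,kn[n],len(u))
F={"scene":[(287,232.2),(307,249.1),(318.7,235.7)],"side":[(303.9,234.3),(309.3,246.1),(322.9,237.1)]}
L=np.array([[.040,.03,.012],[-.055,.03,.010],[-.05,-.024,.012],[.0757,-.0757,.046]])
foot={"scene":[(258.3,256.5),(297.4,294.3),(350.9,257.4)],"side":[(280,255.7),(289.6,284.3),(354.6,276.4)]}
C=np.array([[-.11,.095,.0],[-.11,-.095,0],[.11,-.095,0]])
def res(p):
    r=[]
    for n in F:
        r.append((proj(n,tf(nest_T(*p[:4]),L))-np.array(F[n]+[kn[n]])).ravel())
        r.append(.7*(proj(n,tf(pos_T(*p[:3]),C+[0,0,p[4]]))-foot[n]).ravel())
    return np.concatenate(r)
g=ray0("scene",(305,260),0.05); print(g)
for y0 in (-.8,-.3,0,.3,.8):
    s=least_squares(res,[g[0],g[1],y0,.4,.01],loss='soft_l1'); print(s.cost.round(2),s.x.round(4))
    if y0==-.8 or s.cost<b.cost: b=s
print(res(b.x).round(1))
np.save("pos.npy",b.x)
# block silhouette
def mask_blue(n,c):
    h=hsv[n];m=(h[...,0]>100)&(h[...,0]<130)&(h[...,1]>110)
    k=np.zeros(m.shape,np.uint8);k[c[1]-22:c[1]+22,c[0]-25:c[0]+25]=1
    m=(m&(k>0)).astype(np.uint8); cs,_=cv2.findContours(m,0,1); c=max(cs,key=cv2.contourArea); return cv2.drawContours(np.zeros_like(m),[cv2.convexHull(c)],-1,1,-1)
M={"scene":mask_blue("scene",(220,230)),"side":mask_blue("side",(263,235))}
M={n:cv2.resize(m,None,fx=8,fy=8,interpolation=0) for n,m in M.items()}
def cost(p):
    e=0
    for n,m in M.items():
        q=cv2.convexHull(((proj(n,boxpts(*p,.09,.05,.045))+.5)*8).astype(np.float32)).round().astype(int)
        r=np.zeros_like(m);cv2.fillConvexPoly(r,q,1); e+=(r!=m).sum()/m.sum()
    return e
g=ray0("scene",(220,230),.022)
bb=None
for y in np.linspace(-1.4,1.4,7):
    s=minimize(cost,[g[0],g[1],y],method="Nelder-Mead",options=dict(initial_simplex=np.array([g[0],g[1],y])+np.array([[0,0,0],[.02,0,0],[0,.02,0],[0,0,.3]])))
    print(s.fun.round(3),s.x.round(4))
E
python3 fit.py
```

```text
scene (np.float64(296.34615384615387), np.float64(191.05384615384617)) 130
side (np.float64(321.4651162790698), np.float64(202.4031007751938)) 129
[0.55739749 0.01347864 0.05      ]
13.34 [0.581  0.0573 0.078  0.7952 0.0078]
13.34 [0.581  0.0573 0.078  0.7952 0.0078]
13.34 [0.581  0.0573 0.078  0.7952 0.0078]
13.34 [0.581  0.0573 0.078  0.7952 0.0078]
13.34 [0.581  0.0573 0.078  0.7952 0.0078]
[-1.5 -0.8  0.2  1.1 -0.5 -1.2  0.2  1.9 -2.2 -0.3 -1.6  0.4 -0.6 -0.7
  0.1  0.2  1.6  1.5  1.7  0.3  1.8  3.3 -1.   0.5 -0.4 -0.   0.7  0.1]
0.344 [ 0.4242  0.29   -0.0278]
0.349 [ 0.4251  0.2912 -0.0416]
0.342 [ 0.4231  0.2904 -0.0324]
0.343 [ 0.4243  0.2905 -0.0372]
0.344 [ 0.4238  0.2913 -0.0221]
0.339 [ 0.4235  0.2908 -0.0309]
0.34 [0.4224 0.2912 3.1151]
```

```bash
cat >> h.py <<'E'
from scipy.linalg import logm,expm
def cur():
    s=sensors.observe();T=np.eye(4);T[:3,:3]=R.from_rotvec(s["ee_rot"]).as_matrix();T[:3,3]=s["position"];return T
def rows(A,B,maxd=.035,maxw=6.,N=None):
    D=np.linalg.inv(A)@B; w=np.degrees(np.linalg.norm(R.from_matrix(D[:3,:3]).as_rotvec()))
    if N is None: N=int(np.ceil(max(np.linalg.norm(D[:3,3])/maxd,w/maxw,1)))
    E=expm(np.real(logm(D))/N)
    print("N",N,"d",E[:3,3].round(4).tolist(),"w",np.degrees(R.from_matrix(E[:3,:3]).as_rotvec()).round(2).tolist())
def tool_on(Tn,p,yang):
    """tool z=-n of frame Tn, tool y at angle yang (deg) from frame x; p = TCP in frame"""
    a=np.radians(yang);y=np.array([np.cos(a),np.sin(a),0]);z=np.array([0,0,-1.])
    T=np.eye(4);T[:3,:3]=np.c_[np.cross(y,z),y,z];T[:3,3]=p;return Tn@T
E
python3 - <<'E'
from h import *
p=np.load("pos.npy");Tn=nest_T(*p[:4]);T0=nest_T(*p[:3],0)
print("knob",tf(Tn,[.0757,-.0757,.046]).round(3),"knob0",tf(T0,[.0757,-.0757,.046]).round(3))
print("jar top", ray0("scene",(180+208/2.3,140+108/2.3),.078).round(3),"jarbase",ray0("scene",(180+209/2.3,140+153/2.3),0).round(3))
A=cur()
up=A.copy();up[2,3]=.34;rows(A,up)
B=tool_on(Tn,[.0757,-.0757,.046+.0187*-1+.11],-90);B2=B.copy()
print(B.round(3))
rows(up,B)
for k in range(0,13):
  pass
E
```

```text
knob [[0.617 0.137 0.192]] knob0 [[0.651 0.063 0.208]]
jar top [0.635 0.31  0.078] jarbase [0.627 0.302 0.   ]
N 4 d [0.0, 0.0, -0.0272] w [-0.0, 0.0, 0.0]
[[-0.086  0.863  0.498  0.571]
 [ 0.996  0.077  0.039  0.133]
 [-0.005  0.5   -0.866  0.271]
 [ 0.     0.     0.     1.   ]]
N 18 d [-0.0347, -0.002, 0.0055] w [-1.46, -0.99, 3.64]
```

```bash
python3 - <<'E'
from h import *
p=np.load("pos.npy");Tn=nest_T(*p[:4])
A=cur();up=A.copy();up[2,3]=.34
B=tool_on(Tn,[.0757,-.0757,.046-.0187+.11],-135)
rows(up,B,N=24)
D=np.linalg.inv(up)@B
for f in (.25,.5,.75): print((up@expm(f*np.real(logm(D))))[:3,3].round(3))
E
```

```text
N 24 d [-0.0276, 0.0092, 0.0023] w [-1.44, -0.3, 4.55]
[0.361 0.564 0.331]
[0.499 0.458 0.324]
[0.574 0.303 0.307]
```

Call:
send_rows:
  steps:
    - {"hand": 1,"dz": -0.0272}
    - {"hand": 1,"dz": -0.0272}
    - {"hand": 1,"dz": -0.0272}
    - {"hand": 1,"dz": -0.0272}

```text
schema error: expected keys hand, dx, dy, dz, wx, wy, wz
```

Call:
send_rows:
  steps:
    - {"hand": 1,"dx": -0.0276,"dy": 0.0092,"dz": 0.0023,"wx": -1.44,"wy": -0.3,"wz": 4.55}
    - {"hand": 1,"dx": -0.0276,"dy": 0.0092,"dz": 0.0023,"wx": -1.44,"wy": -0.3,"wz": 4.55}
    - {"hand": 1,"dx": -0.0276,"dy": 0.0092,"dz": 0.0023,"wx": -1.44,"wy": -0.3,"wz": 4.55}
    - {"hand": 1,"dx": -0.0276,"dy": 0.0092,"dz": 0.0023,"wx": -1.44,"wy": -0.3,"wz": 4.55}
    - {"hand": 1,"dx": -0.0276,"dy": 0.0092,"dz": 0.0023,"wx": -1.44,"wy": -0.3,"wz": 4.55}
    - {"hand": 1,"dx": -0.0276,"dy": 0.0092,"dz": 0.0023,"wx": -1.44,"wy": -0.3,"wz": 4.55}
    - {"hand": 1,"dx": -0.0276,"dy": 0.0092,"dz": 0.0023,"wx": -1.44,"wy": -0.3,"wz": 4.55}
    - {"hand": 1,"dx": -0.0276,"dy": 0.0092,"dz": 0.0023,"wx": -1.44,"wy": -0.3,"wz": 4.55}

```text
t: 1.47
position: [0.4136, 0.5354, 0.2197]
ee_rot: [1.399, 2.717, 0.292]
ft_force: [0.0, -0.3, -0.2]
opening: 0.0851
grasp_force: 0.0
```

Call:
send_rows:
  steps:
    - {"hand": 1,"dx": -0.0276,"dy": 0.0092,"dz": 0.0023,"wx": -1.44,"wy": -0.3,"wz": 4.55}
    - {"hand": 1,"dx": -0.0276,"dy": 0.0092,"dz": 0.0023,"wx": -1.44,"wy": -0.3,"wz": 4.55}
    - {"hand": 1,"dx": -0.0276,"dy": 0.0092,"dz": 0.0023,"wx": -1.44,"wy": -0.3,"wz": 4.55}
    - {"hand": 1,"dx": -0.0276,"dy": 0.0092,"dz": 0.0023,"wx": -1.44,"wy": -0.3,"wz": 4.55}
    - {"hand": 1,"dx": -0.0276,"dy": 0.0092,"dz": 0.0023,"wx": -1.44,"wy": -0.3,"wz": 4.55}
    - {"hand": 1,"dx": -0.0276,"dy": 0.0092,"dz": 0.0023,"wx": -1.44,"wy": -0.3,"wz": 4.55}
    - {"hand": 1,"dx": -0.0276,"dy": 0.0092,"dz": 0.0023,"wx": -1.44,"wy": -0.3,"wz": 4.55}
    - {"hand": 1,"dx": -0.0276,"dy": 0.0092,"dz": 0.0023,"wx": -1.44,"wy": -0.3,"wz": 4.55}

```text
t: 2.13
position: [0.5578, 0.3569, 0.2055]
ee_rot: [2.123, 2.059, 0.539]
ft_force: [0.3, -0.2, -1.4]
opening: 0.0854
grasp_force: 0.0
```

Call:
send_rows:
  steps:
    - {"hand": 1,"dx": -0.0276,"dy": 0.0092,"dz": 0.0023,"wx": -1.44,"wy": -0.3,"wz": 4.55}
    - {"hand": 1,"dx": -0.0276,"dy": 0.0092,"dz": 0.0023,"wx": -1.44,"wy": -0.3,"wz": 4.55}
    - {"hand": 1,"dx": -0.0276,"dy": 0.0092,"dz": 0.0023,"wx": -1.44,"wy": -0.3,"wz": 4.55}
    - {"hand": 1,"dx": -0.0276,"dy": 0.0092,"dz": 0.0023,"wx": -1.44,"wy": -0.3,"wz": 4.55}
    - {"hand": 1,"dx": -0.0276,"dy": 0.0092,"dz": 0.0023,"wx": -1.44,"wy": -0.3,"wz": 4.55}
    - {"hand": 1,"dx": -0.0276,"dy": 0.0092,"dz": 0.0023,"wx": -1.44,"wy": -0.3,"wz": 4.55}
    - {"hand": 1,"dx": -0.0276,"dy": 0.0092,"dz": 0.0023,"wx": -1.44,"wy": -0.3,"wz": 4.55}
    - {"hand": 1,"dx": -0.0276,"dy": 0.0092,"dz": 0.0023,"wx": -1.44,"wy": -0.3,"wz": 4.55}

```text
t: 2.8
position: [0.5788, 0.1363, 0.1736]
ee_rot: [2.59, 1.21, 0.755]
ft_force: [-0.6, -2.6, 0.4]
opening: 0.0849
grasp_force: 0.0
```

```bash
python3 - <<'E'
from h import *
p=np.load("pos.npy");Tn=nest_T(*p[:4])
B=tool_on(Tn,[.0757,-.0757,.046-.0187+.11],-135)
A=cur();s=sensors.observe(); print(s["t"],s["joints"].round(3) if hasattr(s["joints"],'round') else s["joints"],A.round(3)); rows(A,B)
w=cams.snapshot("wrist");cv2.imwrite("pics/w1.png",w["pixels"][:,:,::-1]);np.savez("w1.npz",K=w["camera_matrix"],X=w["T_tool_cam"],A=A)
print(w["camera_matrix"],w["T_tool_cam"].round(3))
E
```

```text
2.8 [ 0.112 -0.302  2.104 -0.017  0.792  0.818] [[ 0.539  0.664  0.519  0.579]
 [ 0.758 -0.651  0.046  0.136]
 [ 0.368  0.368 -0.854  0.174]
 [ 0.     0.     0.     1.   ]]
N 3 d [0.0097, 0.0109, -0.0293] w [0.26, -0.4, -0.02]
[[371.64829954   0.         318.75169812]
 [  0.         371.64829954 243.81624985]
 [  0.           0.           1.        ]] [[ 0.    -0.96  -0.28   0.071]
 [ 1.     0.    -0.001 -0.001]
 [ 0.001 -0.28   0.96  -0.143]
 [ 0.     0.     0.     1.   ]]
```

View pics/w1.png

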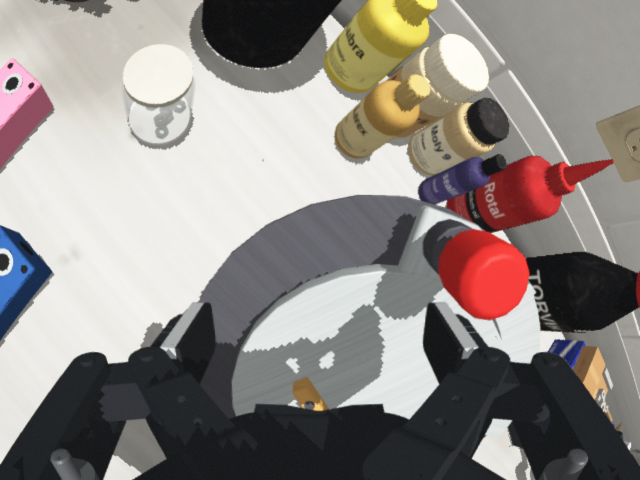

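The first call was refused because a row needs every key, so the tool ended up 0.11 m too low. The right finger probably pushed the knob at (484,275), which now sits outside the fingers. I'm backing straight out and re-measuring.

Call:
send_rows:
  steps:
    - {"hand": 1,"dx": 0,"dy": 0,"dz": -0.025,"wx": 0,"wy": 0,"wz": 0}
    - {"hand": 1,"dx": 0,"dy": 0,"dz": -0.03,"wx": 0,"wy": 0,"wz": 0}
    - {"hand": 1,"dx": 0,"dy": 0,"dz": -0.03,"wx": 0,"wy": 0,"wz": 0}
    - {"hand": 1,"dx": 0,"dy": 0,"dz": -0.025,"wx": 0,"wy": 0,"wz": 0}
    - {"hand": 1,"dx": 0,"dy": 0,"dz": -0.02,"wx": 0,"wy": 0,"wz": 0}
    - {"hand": 1,"dx": 0,"dy": 0,"dz": 0,"wx": 0,"wy": 0,"wz": 0}

```text
t: 3.35
position: [0.5076, 0.1285, 0.2801]
ee_rot: [2.594, 1.214, 0.731]
ft_force: [0.5, 0.2, 0.1]
opening: 0.0852
grasp_force: 0.0
```

```bash
python3 - <<'E'
from h import *
A=cur();print(A.round(3))
w=cams.snapshot("wrist");cv2.imwrite("pics/w2.png",w["pixels"][:,:,::-1]);np.savez("w2.npz",K=w["camera_matrix"],X=w["T_tool_cam"],A=A)
E
```

```text
[[ 0.544  0.669  0.506  0.508]
 [ 0.76  -0.648  0.04   0.128]
 [ 0.355  0.363 -0.862  0.28 ]
 [ 0.     0.     0.     1.   ]]
```

View pics/w2.png

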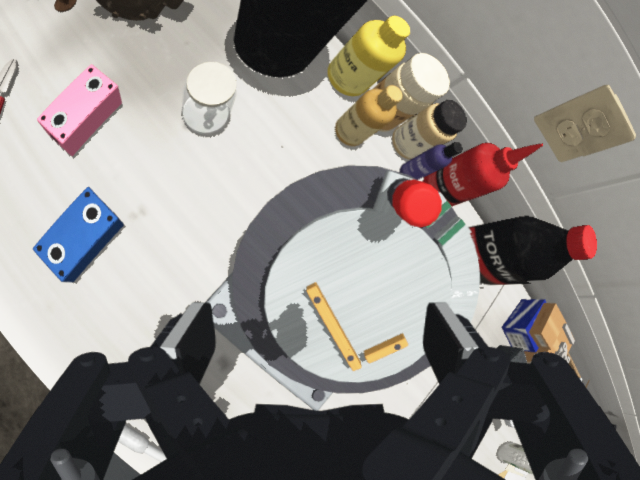

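```bash
cat >> h.py <<'E'
def wproj(d,P):
    Tc=d["A"]@d["X"]; c=(np.atleast_2d(P)-Tc[:3,3])@Tc[:3,:3]
    r=np.linalg.norm(c[:,:2],axis=1); th=np.arctan2(r,c[:,2]); K=d["K"]
    return c[:,:2]/r[:,None]*(th*K[0,0])[:,None]+K[:2,2]
def wray(d,uv,z):
    K=d["K"];v=(np.array(uv)-K[:2,2])/K[0,0];th=np.linalg.norm(v);c=np.r_[v/th*np.sin(th),np.cos(th)]
    Tc=d["A"]@d["X"];g=Tc[:3,:3]@c;return Tc[:3,3]+g*(z-Tc[2,3])/g[2]
def cube(x0,x1,y0,y1,z0,z1): return np.array([[a,b,c] for a in(x0,x1) for b in(y0,y1) for c in(z0,z1)])
LF=cube(-.056,.04,.025,.035,0,.012);SF=cube(-.055,-.045,-.024,.018,0,.012)
def comp(m,seed,rad=70):
    n,l,st,c=cv2.connectedComponentsWithStats(m.astype(np.uint8)); 
    i=min((j for j in range(1,n) if st[j,4]>60),key=lambda j:np.hypot(*(c[j]-seed)));return (l==i).astype(np.uint8)
def hullmask(m):
    cs,_=cv2.findContours(m,0,1);c=cv2.convexHull(np.vstack(cs));o=np.zeros_like(m);cv2.fillConvexPoly(o,c,1);return o
S=4
def bigm(m): return cv2.resize(m,None,fx=S,fy=S,interpolation=0)
def iou_cost(d,P,m):
    q=cv2.convexHull(((wproj(d,P)+.5)*S).astype(np.float32)).round().astype(int)
    r=np.zeros_like(m);cv2.fillConvexPoly(r,q,1);return (r!=m).sum()/m.sum()
E
cat > wfit.py <<'E'
from h import *
import sys
tag,lc,sc,bc=sys.argv[1],*[tuple(map(float,a.split(','))) for a in sys.argv[2:5]]
d=dict(np.load(tag+".npz"));h=cv2.cvtColor(cv2.imread(f"pics/{tag}.png"),cv2.COLOR_BGR2HSV)
o=(h[...,0]>10)&(h[...,0]<28)&(h[...,1]>110)&(h[...,2]>70)
p=np.load("pos.npy")
ml=bigm(hullmask(comp(o,lc)));ms=bigm(hullmask(comp(o,sc)));print(ml.sum()/S/S,ms.sum()/S/S)
f=lambda q:iou_cost(d,tf(nest_T(*q),LF),ml)+iou_cost(d,tf(nest_T(*q),SF),ms)
best=None
for th in np.fromstring(sys.argv[5],sep=','):
    q0=np.array([*p[:3],th]);sx=np.vstack([q0,q0+np.diag([.01,.01,.05,.1])])
    for _ in range(3):
        s=minimize(f,q0,method="Nelder-Mead",options=dict(initial_simplex=sx,maxiter=600));q0=s.x;sx=np.vstack([q0,q0+np.diag([.004,-.004,.03,-.04])])
    if best is None or s.fun<best.fun:best=s
print("pos",best.fun.round(3),best.x.round(4));np.save("pos_w.npy",best.x)
K=wproj(d,tf(nest_T(*best.x),[[.0757,-.0757,.063],[.0757,-.0757,.046]]));print("knob pred",K.round(1))
r=((h[...,0]<6)|(h[...,0]>174))&(h[...,1]>170)&(h[...,2]>60);m=comp(r,K[0]);v,u=np.nonzero(m);print("knob px",u.mean(),v.mean(),u.min(),u.max(),v.min(),v.max())
b=(h[...,0]>100)&(h[...,0]<130)&(h[...,1]>110)
if bc[0]>0:
    mb=bigm(hullmask(comp(b,bc)));g=wray(d,bc,.03);best=None
    for y in (-.3,0,.3):
        x0=np.array([g[0],g[1],y]);s=minimize(lambda q:iou_cost(d,boxpts(*q,.09,.05,.045),mb),x0,method="Nelder-Mead",options=dict(initial_simplex=np.vstack([x0,x0+np.diag([.01,.01,.2])])))
        if best is None or s.fun<best.fun:best=s
    print("block",best.fun.round(3),best.x.round(4));np.save("blk.npy",best.x)
E
python3 wfit.py w2 333,327 384,348 80,233 0.3,0.45
```

```text
1218.0 598.0
pos 0.226 [0.5746 0.0469 0.0825 0.4837]
knob pred [[419.5 215. ]
 [413.6 210.5]]
knob px 417.1339031339031 202.0894586894587 393 440 176 226
block 0.036 [0.4203 0.2907 0.0858]
```

```bash
python3 - <<'E'
from h import *
d=dict(np.load("w2.npz"));im=cv2.imread("pics/w2.png");q=np.load("pos_w.npy")
z=4;im=cv2.resize(im[160:400,250:450],None,fx=3,fy=3,interpolation=0)
def dr(P,c):
    cv2.polylines(im,[((wproj(d,P)-[250,160]+.5)*3).round().astype(int)],True,c,1)
T=nest_T(*q)
for F in (LF,SF):
    for zz in (0,.012): 
        x0,x1,y0,y1=F[:,0].min(),F[:,0].max(),F[:,1].min(),F[:,1].max(); dr(tf(T,[[x0,y0,zz],[x1,y0,zz],[x1,y1,zz],[x0,y1,zz]]),(255,0,0) if zz else (0,0,255))
a=np.linspace(0,6.28,60)
for r,zz,c in ((.088,0,(0,160,0)),(.124,0,(255,0,255))): dr(tf(T,np.c_[r*np.cos(a),r*np.sin(a),0*a+zz]),c)
for zz in (.029,.063): dr(tf(T,np.c_[.0757+.016*np.cos(a),-.0757+.016*np.sin(a),0*a+zz]),(255,255,0))
cv2.imwrite("pics/ov.png",im)
E
```

```text
(no output)
```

View pics/ov.png

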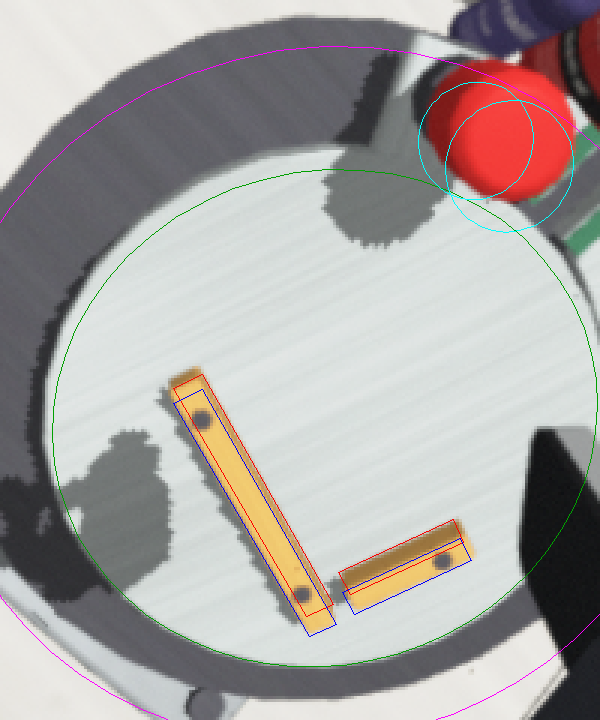

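```bash
cat > pfit.py <<'E'
from h import *
d=dict(np.load("w2.npz"));q=np.load("pos_w.npy")
X=lambda a:np.array(a)/3.-.5/3*0+[250,160]-.5
L=np.array([[.04,.035,.012],[.04,.025,.012],[-.056,.035,.012],[-.056,.025,.012],[-.055,.018,.012],[-.055,-.024,.012],[-.045,-.024,.012],[-.045,-.024,0],[.04,.035,0],[.04,.025,0]])
U=X([(171,391),(203,378),(309,634),(334,622),(354,612),(470,559),(461,540),(456,520),(169,378),(199,367)])
def T_of(p):
    T=nest_T(*p[:4]);T[2,3]+=p[4];T[:3,:3]=T[:3,:3]@np.eye(3)
    ax=pos_T(0,0,p[2])[:3,1];T[:3,:3]=R.from_rotvec(ax*p[5]).as_matrix()@T[:3,:3];return T
disc=X([(50,400),(335,145),(340,665),(597,330)])
def res(p,full):
    T=T_of(p);r=[(wproj(d,tf(T,L))-U).ravel(),(wproj(d,tf(T,[.0757,-.0757,.058]))[0]-[417.1,202.1])]
    a=np.linspace(0,6.283,400);c=wproj(d,tf(T,np.c_[.088*np.cos(a),.088*np.sin(a),0*a]))
    r.append([np.hypot(*(c-x).T).min() for x in disc])
    r.append([p[5]/.01*(1 if full else 1000),0 if full==1 else p[4]*1e5])
    return np.concatenate(r)
for full in (0,1):
    s=least_squares(res,[*q,0,0],args=(full,));print(full,s.cost.round(2),s.x.round(4));r=s.fun
    print(r.round(1).tolist())
np.save("pos_w6.npy",s.x)
E
python3 pfit.py
```

```text
0 35.49 [ 0.5764  0.0486 -0.0632  0.6037  0.      0.    ]
[0.3, -1.0, -0.5, -1.3, -0.7, -0.5, 0.3, -0.3, -0.3, -0.5, 0.5, -0.2, -0.2, -1.9, -0.6, -0.7, 1.9, -1.0, 1.5, -1.8, -3.3, 3.3, 1.7, 4.3, 0.7, 2.8, 0.0, 0.1]
1 14.6 [ 0.5739  0.0518 -0.0077  0.5581  0.0076  0.0051]
[-1.0, -0.6, -1.5, -1.1, -0.5, 0.6, 0.6, 0.6, 0.1, 0.3, 1.6, -0.0, 0.9, -1.8, 0.2, -0.9, 0.4, -1.0, 0.2, -2.0, -0.1, 1.6, 1.0, 2.1, 1.3, 0.8, 0.5, 0.0]
```

```bash
cat > jfit.py <<'E'
exec(open("pfit.py").read().split("for full")[0])
kn={"scene":(296.35,191.05),"side":(321.5,202.4)}
F={"scene":[(287,232.2),(307,249.1),(318.7,235.7)],"side":[(303.9,234.3),(309.3,246.1),(322.9,237.1)]}
Ls=np.array([[.040,.03,.012],[-.055,.03,.010],[-.05,-.024,.012],[.0757,-.0757,.05]])
foot={"scene":[(258.3,256.5),(297.4,294.3),(350.9,257.4)],"side":[(280,255.7),(289.6,284.3),(354.6,276.4)]}
C=np.array([[-.11,.095,.0],[-.11,-.095,0],[.11,-.095,0]])
def rj(p): # x y yaw th2 z tilt th1 footz + cam shifts
    r=[res(p[:6],1)]; T=T_of([*p[:3],p[6],p[4],p[5]])
    for n in F:
        r.append(.5*(proj(n,tf(T,Ls))-np.array(F[n]+[kn[n]])).ravel())
        r.append(.5*(proj(n,tf(pos_T(*p[:3]),C+[0,0,p[7]]))-foot[n]).ravel())
    r.append([p[7]/.02,p[4]/.004]); return np.concatenate(r)
s=least_squares(rj,[.576,.05,.05,.5,0,0,.8,.01],loss='soft_l1');print(s.cost.round(2),s.x.round(4));print(rj(s.x).round(1).tolist());np.save("pos_j.npy",s.x)
T=T_of(s.x[:6]);print("knob",tf(T,[.0757,-.0757,.046]).round(4),"nest",T[:3,3].round(4))
print("knob from wrist-only",tf(T_of(np.load("pos_w6.npy")),[.0757,-.0757,.046]).round(4))
E
python3 jfit.py
```

```text
21.0 [0.5743 0.051  0.0316 0.525  0.0061 0.0039 0.8252 0.0133]
[-0.6, 0.3, -1.2, -0.2, -0.4, 0.1, 0.7, 0.1, 0.2, -0.2, 1.3, -0.5, 0.6, -2.1, -0.2, -1.4, 0.6, -0.3, 0.4, -1.3, 0.6, 3.9, 0.7, 3.0, 0.5, 1.4, 0.4, 0.0, -1.1, -0.0, -0.4, 1.0, -0.6, -0.1, -0.3, 0.9, -1.9, -0.5, -2.6, 0.8, -0.5, 0.9, -0.8, -0.2, -0.3, 0.3, -0.2, -0.3, 0.1, 0.9, -1.1, -0.3, -2.1, -0.5, -0.7, 0.3, 0.7, 1.5]
knob [[0.6301 0.1065 0.207 ]] nest [0.5743 0.051  0.1211]
knob from wrist-only [[0.6304 0.108  0.2075]]
```

```bash
cat > tp.py <<'E'
exec(open("jfit.py").read().split("kn=")[0])
pj=np.load("pos_j.npy")
def nest(th): return T_of([*pj[:3],th,*pj[4:6]])
E
python3 - <<'E'
from tp import *
T=nest(pj[3]);A=cur();B=tool_on(T,[.0757,-.0757,.025+.075],-135);C=tool_on(T,[.0757,-.0757,.025],-135)
rows(A,B,maxd=.02);rows(B,C,maxd=.015)
E
```

```text
N 6 d [0.0061, 0.0111, 0.0113] w [-0.12, -0.21, 2.98]
N 5 d [0.0, -0.0, 0.015] w [-0.0, -0.0, 0.0]
```

Call:
send_rows:
  steps:
    - {"hand": 1,"dx": 0.0061,"dy": 0.0111,"dz": 0.0113,"wx": -0.12,"wy": -0.21,"wz": 2.98}
    - {"hand": 1,"dx": 0.0061,"dy": 0.0111,"dz": 0.0113,"wx": -0.12,"wy": -0.21,"wz": 2.98}
    - {"hand": 1,"dx": 0.0061,"dy": 0.0111,"dz": 0.0113,"wx": -0.12,"wy": -0.21,"wz": 2.98}
    - {"hand": 1,"dx": 0.0061,"dy": 0.0111,"dz": 0.0113,"wx": -0.12,"wy": -0.21,"wz": 2.98}
    - {"hand": 1,"dx": 0.0061,"dy": 0.0111,"dz": 0.0113,"wx": -0.12,"wy": -0.21,"wz": 2.98}
    - {"hand": 1,"dx": 0.0061,"dy": 0.0111,"dz": 0.0113,"wx": -0.12,"wy": -0.21,"wz": 2.98}
    - {"hand": 1,"dx": 0,"dy": 0,"dz": 0,"wx": 0,"wy": 0,"wz": 0}

```text
t: 3.98
position: [0.6034, 0.1042, 0.2458]
ee_rot: [2.815, 0.801, 0.736]
ft_force: [-0.0, -0.0, -0.7]
opening: 0.085
grasp_force: 0.0
```

```bash
python3 - <<'E'
from tp import *
A=cur();T=nest(pj[3]);C=tool_on(T,[.0757,-.0757,.025],-135);rows(A,C,N=6)
w=cams.snapshot("wrist");cv2.imwrite("pics/w3.png",w["pixels"][:,:,::-1]);np.savez("w3.npz",K=w["camera_matrix"],X=w["T_tool_cam"],A=A)
d=dict(np.load("w3.npz"));h=cv2.cvtColor(cv2.imread("pics/w3.png"),cv2.COLOR_BGR2HSV)
r=((h[...,0]<6)|(h[...,0]>174))&(h[...,1]>170)&(h[...,2]>60);K=wproj(d,tf(T,[[.0757,-.0757,.063],[.0757,-.0757,.046]]))
m=comp(r,K[0]);v,u=np.nonzero(m);print("pred",K.round(1),"px",u.mean(),v.mean(),u.min(),u.max(),v.min(),v.max())
a=np.linspace(0,6.283,60);q=np.vstack([wproj(d,tf(T,np.c_[.0757+.016*np.cos(a),-.0757+.016*np.sin(a),0*a+z])) for z in (.029,.063)])
print(q.min(0),q.max(0)); print("tool-axis px",wproj(d,tf(A,[0,0,.05])))
E
```

```text
N 6 d [0.0008, 0.0002, 0.0113] w [-0.04, 0.11, -0.02]
pred [[322.2 273.5]
 [322.1 262. ]] px 320.71633070406074 264.76453403447266 290 352 229 299
[290.12079353 225.67216912] [354.2447149  302.41085796]
tool-axis px [[320.31058459 268.11695177]]
```

Call:
send_rows:
  steps:
    - {"hand": 1,"dx": 0.0008,"dy": 0,"dz": 0.0113,"wx": 0,"wy": 0.1,"wz": 0}
    - {"hand": 1,"dx": 0.0008,"dy": 0,"dz": 0.0113,"wx": 0,"wy": 0.1,"wz": 0}
    - {"hand": 1,"dx": 0.0008,"dy": 0,"dz": 0.0113,"wx": 0,"wy": 0.1,"wz": 0}
    - {"hand": 1,"dx": 0.0008,"dy": 0,"dz": 0.0113,"wx": 0,"wy": 0.1,"wz": 0}
    - {"hand": 1,"dx": 0.0008,"dy": 0,"dz": 0.0113,"wx": 0,"wy": 0.1,"wz": 0}
    - {"hand": 1,"dx": 0.0008,"dy": 0,"dz": 0.0113,"wx": 0,"wy": 0.1,"wz": 0}

```text
t: 4.53
position: [0.6403, 0.109, 0.1923]
ee_rot: [2.809, 0.805, 0.76]
ft_force: [-0.3, -0.7, -0.3]
opening: 0.0855
grasp_force: 0.0
```

Call:
send_rows:
  squeeze: 40
  steps:
    - {"hand": -1,"dx": 0,"dy": 0,"dz": 0,"wx": 0,"wy": 0,"wz": 0}
    - {"hand": -1,"dx": 0,"dy": 0,"dz": 0,"wx": 0,"wy": 0,"wz": 0}
    - {"hand": -1,"dx": 0,"dy": 0,"dz": 0,"wx": 0,"wy": 0,"wz": 0}
    - {"hand": -1,"dx": 0,"dy": 0,"dz": 0,"wx": 0,"wy": 0,"wz": 0}
    - {"hand": -1,"dx": 0,"dy": 0,"dz": 0,"wx": 0,"wy": 0,"wz": 0}
    - {"hand": -1,"dx": 0,"dy": 0,"dz": 0,"wx": 0,"wy": 0,"wz": 0}
    - {"hand": -1,"dx": 0,"dy": 0,"dz": 0,"wx": 0,"wy": 0,"wz": 0}
    - {"hand": -1,"dx": 0,"dy": 0,"dz": 0,"wx": 0,"wy": 0,"wz": 0}

```text
t: 5.2
position: [0.6403, 0.1088, 0.195]
ee_rot: [2.808, 0.804, 0.763]
ft_force: [-4.9, -0.5, 5.2]
opening: 0.0306
grasp_force: 39.8
```

Call:
send_rows:
  squeeze: 60
  steps:
    - {"hand": -1,"dx": 0,"dy": 0,"dz": -0.004,"wx": 0,"wy": 0,"wz": 0}
    - {"hand": -1,"dx": 0,"dy": 0,"dz": -0.005,"wx": 0,"wy": 0,"wz": 0}
    - {"hand": -1,"dx": 0,"dy": 0,"dz": -0.005,"wx": 0,"wy": 0,"wz": 0}
    - {"hand": -1,"dx": 0,"dy": 0,"dz": -0.005,"wx": 0,"wy": 0,"wz": 0}
    - {"hand": -1,"dx": 0,"dy": 0,"dz": 0,"wx": 0,"wy": 0,"wz": 0}
    - {"hand": -1,"dx": 0,"dy": 0,"dz": 0,"wx": 0,"wy": 0,"wz": 0}

```text
t: 5.7
position: [0.6313, 0.1084, 0.2102]
ee_rot: [2.807, 0.804, 0.765]
ft_force: [10.0, -0.0, -3.7]
opening: 0.0302
grasp_force: 60.0
```

```bash
python3 - <<'E'
from tp import *
A=cur();s=sensors.observe();print(s["ft_force"],s["joints"],s["opening"])
for nm,T in (("n",nest(0)),):
    l=np.linalg.inv(T)@A; print("tcp in nest0",l[:3,3].round(4),"ang",np.degrees(np.arctan2(l[1,3],l[0,3]))+45,"r",np.hypot(*l[:2,3]))
G=A.copy()
th=np.arctan2(l[1,3],l[0,3])+np.pi/4
D=T@np.block([[R.from_euler('z',-th).as_matrix(),np.zeros((3,1))],[0,0,0,1]])@np.linalg.inv(T)
rows(A,D@A,N=10);rows(A,D@A,N=12)
E
```

```text
[ 9.95516729 -0.018542   -3.72397531] [ 0.05779727 -0.20483079  1.95619752 -0.01139878  0.86367409  1.07584439] 0.03017977404767632
tcp in nest0 [ 0.1067 -0.0281  0.0481] ang 30.23306283109993 r 0.11032849280107059
N 10 d [-0.0001, 0.0058, -0.0] w [-0.02, 0.0, 3.02]
N 12 d [-0.0001, 0.0049, -0.0] w [-0.02, 0.0, 2.52]
```

Call:
send_rows:
  steps:
    - {"hand": -1,"dx": 0,"dy": 0.0057,"dz": 0,"wx": 0,"wy": 0,"wz": 3.02}
    - {"hand": -1,"dx": 0,"dy": 0.0057,"dz": 0,"wx": 0,"wy": 0,"wz": 3.02}
    - {"hand": -1,"dx": 0,"dy": 0.0057,"dz": 0,"wx": 0,"wy": 0,"wz": 3.02}
    - {"hand": -1,"dx": 0,"dy": 0.0057,"dz": 0,"wx": 0,"wy": 0,"wz": 3.02}
    - {"hand": -1,"dx": 0,"dy": 0.0057,"dz": 0,"wx": 0,"wy": 0,"wz": 3.02}

```text
t: 6.12
position: [0.642, 0.0826, 0.2151]
ee_rot: [2.951, 0.434, 0.797]
ft_force: [8.5, -0.1, -4.1]
opening: 0.0302
grasp_force: 60.2
```

Call:
send_rows:
  steps:
    - {"hand": -1,"dx": 0,"dy": 0.0057,"dz": 0,"wx": 0,"wy": 0,"wz": 3.02}
    - {"hand": -1,"dx": 0,"dy": 0.0057,"dz": 0,"wx": 0,"wy": 0,"wz": 3.02}
    - {"hand": -1,"dx": 0,"dy": 0.0057,"dz": 0,"wx": 0,"wy": 0,"wz": 3.02}
    - {"hand": -1,"dx": 0,"dy": 0.0057,"dz": 0,"wx": 0,"wy": 0,"wz": 3.02}
    - {"hand": -1,"dx": 0,"dy": 0.0057,"dz": 0,"wx": 0,"wy": 0,"wz": 3.02}
    - {"hand": -1,"dx": 0,"dy": 0,"dz": 0,"wx": 0,"wy": 0,"wz": 0}
    - {"hand": -1,"dx": 0,"dy": 0,"dz": 0,"wx": 0,"wy": 0,"wz": 0}

```text
t: 6.7
position: [0.6465, 0.0541, 0.2166]
ee_rot: [-3.022, -0.044, -0.81]
ft_force: [9.2, -1.6, -5.1]
opening: 0.0302
grasp_force: 60.2
```

```bash
cat > st.py <<'E'
from tp import *
A=cur();s=sensors.observe();T=nest(0);l=np.linalg.inv(T)@A;Ft=A[:3,:3].T@np.array(s["ft_force"])
print("F tool",Ft.round(1),"open",round(s["opening"],4),"grip",s["grasp_force"],"tcp",l[:3,3].round(4),"th",np.degrees(np.arctan2(l[1,3],l[0,3])).round(2)+45,"r",np.hypot(*l[:2,3]).round(4))
E
python3 - <<'E'
exec(open("st.py").read())
for n in ["scene","wrist"]:
    w=cams.snapshot(n);cv2.imwrite(f"pics/{n}4.png",w["pixels"][:,:,::-1])
np.savez("w4.npz",K=w["camera_matrix"],X=w["T_tool_cam"],A=A);import shutil;shutil.copy("pics/wrist4.png","pics/w4.png")
E
```

```text
F tool [5.4 1.9 9. ] open 0.0302 grip 60.20499335601926 tcp [ 0.0785 -0.0773  0.0471] th 0.4099999999999966 r 0.1102
```

View pics/w4.png

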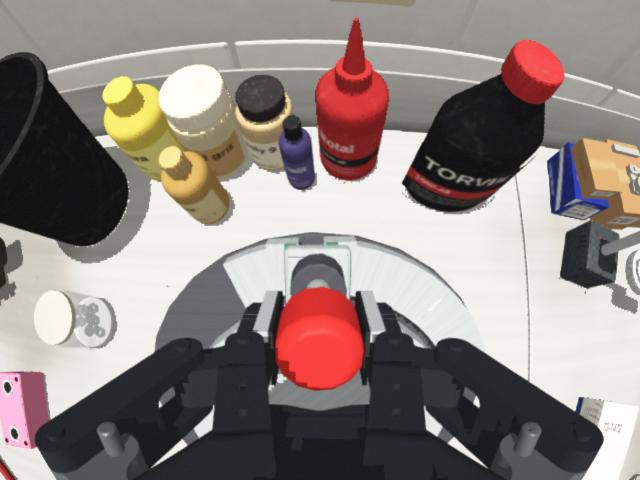

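Knob gripped at (319,338), and the lug at (318,268) is centred between the green marks, so the head is at the slot. Lowering.

Call:
send_rows:
  steps:
    - {"hand": -1,"dx": 0,"dy": 0,"dz": 0.004,"wx": 0,"wy": 0,"wz": 0}
    - {"hand": -1,"dx": 0,"dy": 0,"dz": 0.004,"wx": 0,"wy": 0,"wz": 0}
    - {"hand": -1,"dx": 0,"dy": 0,"dz": 0.004,"wx": 0,"wy": 0,"wz": 0}
    - {"hand": -1,"dx": 0,"dy": 0,"dz": 0,"wx": 0,"wy": 0,"wz": 0}
    - {"hand": -1,"dx": 0,"dy": 0,"dz": 0,"wx": 0,"wy": 0,"wz": 0}

```text
t: 7.22
position: [0.6524, 0.0557, 0.2062]
ee_rot: [-3.021, -0.048, -0.81]
ft_force: [8.3, 2.9, -6.3]
opening: 0.0302
grasp_force: 60.2
```

```bash
python3 st.py
```

```text
F tool [ 4.1 -2.6  9.7] open 0.0302 grip 60.151487386319786 tcp [ 0.0795 -0.0764  0.035 ] th 1.1499999999999986 r 0.1102
```

Call:
send_rows:
  steps:
    - {"hand": -1,"dx": 0,"dy": -0.001,"dz": 0.003,"wx": 0,"wy": 0,"wz": 0}
    - {"hand": -1,"dx": 0,"dy": 0,"dz": 0.003,"wx": 0,"wy": 0,"wz": 0}
    - {"hand": -1,"dx": 0,"dy": 0,"dz": 0,"wx": 0,"wy": 0,"wz": 0}
    - {"hand": -1,"dx": 0,"dy": 0,"dz": 0,"wx": 0,"wy": 0,"wz": 0}

```text
t: 7.55
position: [0.655, 0.0562, 0.2018]
ee_rot: [-3.022, -0.047, -0.809]
ft_force: [3.6, -0.6, -3.7]
opening: 0.0301
grasp_force: 60.7
```

```bash
python3 st.py
```

```text
F tool [1.3 0.8 5. ] open 0.0301 grip 60.722360035870224 tcp [ 0.0798 -0.0761  0.0299] th 1.3699999999999974 r 0.1103
```

Call:
send_rows:
  steps:
    - {"hand": 1,"dx": 0,"dy": 0,"dz": 0,"wx": 0,"wy": 0,"wz": 0}
    - {"hand": 1,"dx": 0,"dy": 0,"dz": 0,"wx": 0,"wy": 0,"wz": 0}
    - {"hand": 1,"dx": 0,"dy": 0,"dz": 0,"wx": 0,"wy": 0,"wz": 0}
    - {"hand": 1,"dx": 0,"dy": 0,"dz": 0,"wx": 0,"wy": 0,"wz": 0}
    - {"hand": 1,"dx": 0,"dy": 0,"dz": 0,"wx": 0,"wy": 0,"wz": 0}
    - {"hand": 1,"dx": 0,"dy": 0,"dz": 0,"wx": 0,"wy": 0,"wz": 0}

```text
t: 8.05
position: [0.6552, 0.0562, 0.2026]
ee_rot: [-3.021, -0.045, -0.81]
ft_force: [0.3, -0.1, -0.4]
opening: 0.0854
grasp_force: 0.0
```

Call:
send_rows:
  steps:
    - {"hand": 1,"dx": 0,"dy": 0,"dz": -0.01,"wx": 0,"wy": 0,"wz": 0}
    - {"hand": 1,"dx": 0,"dy": 0,"dz": -0.02,"wx": 0,"wy": 0,"wz": 0}
    - {"hand": 1,"dx": 0,"dy": 0,"dz": -0.025,"wx": 0,"wy": 0,"wz": 0}
    - {"hand": 1,"dx": -0.02,"dy": 0,"dz": -0.03,"wx": 0,"wy": 0,"wz": 0}
    - {"hand": 1,"dx": -0.03,"dy": 0,"dz": -0.03,"wx": 0,"wy": 0,"wz": 0}
    - {"hand": 1,"dx": -0.03,"dy": 0,"dz": -0.03,"wx": 0,"wy": 0,"wz": 0}
    - {"hand": 1,"dx": -0.02,"dy": 0,"dz": -0.02,"wx": 0,"wy": 0,"wz": 0}
    - {"hand": 1,"dx": 0,"dy": 0,"dz": 0,"wx": 0,"wy": 0,"wz": 0}

```text
t: 8.72
position: [0.4854, 0.0505, 0.2995]
ee_rot: [-3.019, -0.046, -0.822]
ft_force: [0.3, -0.5, -0.3]
opening: 0.0855
grasp_force: 0.0
```

```bash
python3 - <<'E'
exec(open("st.py").read())
w=cams.snapshot("wrist");cv2.imwrite("pics/w5.png",w["pixels"][:,:,::-1])
np.savez("w5.npz",K=w["camera_matrix"],X=w["T_tool_cam"],A=A)
im=cv2.resize(w["pixels"][:,:,::-1][100:420,170:490],None,fx=1.87,fy=1.87,interpolation=2);cv2.imwrite("pics/w5c.png",im)
E
```

```text
F tool [0.  0.5 0.4] open 0.0855 grip 0.0 tcp [ 0.0098 -0.0065  0.199 ] th 11.340000000000003 r 0.0117
```

View pics/w5c.png

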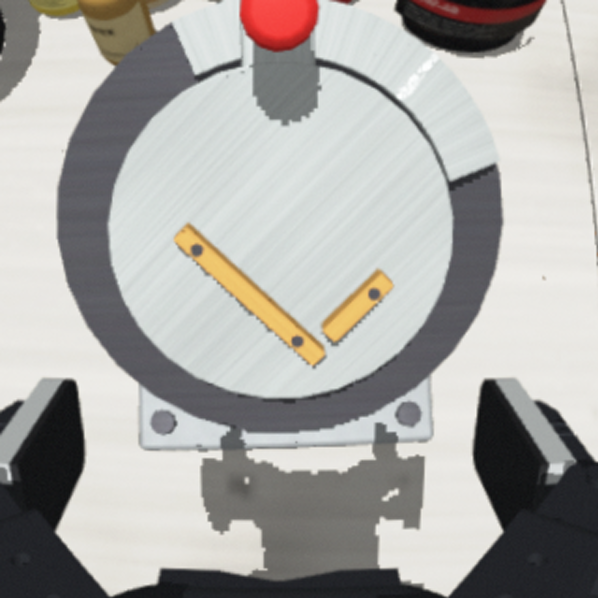

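The head is at the station with the corner pointing downhill. The knob is at crop (280,8) above the slot, with the long fence at (250,295) and the short fence at (358,308). I refit with theta = 0.

```bash
cat > f5.py <<'E'
from tp import *
d=dict(np.load("w5.npz"));h=cv2.cvtColor(cv2.imread("pics/w5.png"),cv2.COLOR_BGR2HSV)
o=(h[...,0]>10)&(h[...,0]<28)&(h[...,1]>110)&(h[...,2]>70)
X=lambda a:(np.array(a)+.5)/1.87-.5+[170,100]
ml=bigm(hullmask(comp(o,X((250,295)))));ms=bigm(hullmask(comp(o,X((358,308)))));S2=S*S
print(ml.sum()/S2,ms.sum()/S2)
disc=X([(108,228),(453,228),(285,400),(152,118)])
a=np.linspace(0,6.283,600)
K=wproj(d,tf(nest(0),[.0757,-.0757,.055]))[0]
r=((h[...,0]<6)|(h[...,0]>174))&(h[...,1]>170)&(h[...,2]>60);v,u=np.nonzero(comp(r,K));kc=np.array([u.mean(),v.mean()]);kb=np.array([u.min(),u.max(),v.min(),v.max()])
def kp(T):
    P=np.vstack([tf(T,np.c_[.0757+.016*np.cos(a),-.0757+.016*np.sin(a),0*a+z]) for z in (.029,.063)])
    q=wproj(d,P);return np.array([q[:,0].min(),q[:,0].max(),q[:,1].min(),q[:,1].max()])
def Tq(q): return T_of([q[0],q[1],q[2],0,q[3],q[4]])
def f(q,w=1):
    T=Tq(q);c=wproj(d,tf(T,np.c_[.088*np.cos(a),.088*np.sin(a),0*a]))
    e=iou_cost(d,tf(T,LF),ml)+iou_cost(d,tf(T,SF),ms)
    return e+.02*np.mean([np.hypot(*(c-x).T).min() for x in disc])+(q[4]/.01)**2*.02+w*.01*np.abs(kp(T)-kb).mean()
for st in ([.574,.051,.03,.006,0],[.572,.049,0,.0,0]):
  q0=np.array(st);sx=np.vstack([q0,q0+np.diag([.004,.004,.04,.005,.01])])
  for _ in range(3):
    s=minimize(f,q0,method="Nelder-Mead",options=dict(initial_simplex=sx,maxiter=500));q0=s.x;sx=np.vstack([q0,q0-np.diag([.002,.002,.02,.003,.005])])
  T=Tq(q0);print(s.fun.round(3),q0.round(4),"iou",iou_cost(d,tf(T,LF),ml).round(3),iou_cost(d,tf(T,SF),ms).round(3),"knob",(kp(T)-kb).round(1))
np.save("q5.npy",q0)
fz=wproj(d,tf(pos_T(*q0[:3]),[[-.11,.095,.012],[-.11,-.095,.012]]));print(fz-X([(140,449),(432,439)]))
E
python3 f5.py
```

```text
1248.0 547.0
0.287 [5.733e-01 5.310e-02 4.160e-02 6.000e-03 4.000e-04] iou 0.086 0.147 knob [-1.4  1.8  3.1  4.6]
0.311 [5.74e-01 5.28e-02 4.82e-02 1.60e-03 5.00e-04] iou 0.104 0.121 knob [-1.2  1.4  5.9  6.6]
[[-1.48286197  3.53227042]
 [-0.02310301  6.14528645]]
```

```bash
cat >> tp.py <<'E'
np.save("q5.npy",[.5735,.053,.043,.005,0.])
q5=np.load("q5.npy")
N0=T_of([q5[0],q5[1],q5[2],0,q5[3],q5[4]])
def blkT(b): return pos_T(*b)
E
python3 - <<'E'
from tp import *
b=np.load("blk.npy");A=cur();B=tool_on(blkT(b),[0,0,.17],-90);print(sensors.observe()["joints"]);rows(A,B,maxd=.025,maxw=4)
E
```

```text
[-0.08524887 -0.70612525  2.15851499  0.06831372  1.16253653  1.44490222]
N 12 d [-0.0073, -0.0203, 0.0091] w [0.05, -2.53, -0.26]
```

Call:
send_rows:
  steps:
    - {"hand": 1,"dx": -0.0073,"dy": -0.0203,"dz": 0.0091,"wx": 0.05,"wy": -2.53,"wz": -0.26}
    - {"hand": 1,"dx": -0.0073,"dy": -0.0203,"dz": 0.0091,"wx": 0.05,"wy": -2.53,"wz": -0.26}
    - {"hand": 1,"dx": -0.0073,"dy": -0.0203,"dz": 0.0091,"wx": 0.05,"wy": -2.53,"wz": -0.26}
    - {"hand": 1,"dx": -0.0073,"dy": -0.0203,"dz": 0.0091,"wx": 0.05,"wy": -2.53,"wz": -0.26}
    - {"hand": 1,"dx": -0.0073,"dy": -0.0203,"dz": 0.0091,"wx": 0.05,"wy": -2.53,"wz": -0.26}
    - {"hand": 1,"dx": -0.0073,"dy": -0.0203,"dz": 0.0091,"wx": 0.05,"wy": -2.53,"wz": -0.26}

```text
t: 9.27
position: [0.4643, 0.1726, 0.2267]
ee_rot: [-3.108, -0.092, -0.4]
ft_force: [0.8, -0.5, 0.4]
opening: 0.0853
grasp_force: 0.0
```

Call:
send_rows:
  steps:
    - {"hand": 1,"dx": -0.0073,"dy": -0.0203,"dz": 0.0091,"wx": 0.05,"wy": -2.53,"wz": -0.26}
    - {"hand": 1,"dx": -0.0073,"dy": -0.0203,"dz": 0.0091,"wx": 0.05,"wy": -2.53,"wz": -0.26}
    - {"hand": 1,"dx": -0.0073,"dy": -0.0203,"dz": 0.0091,"wx": 0.05,"wy": -2.53,"wz": -0.26}
    - {"hand": 1,"dx": -0.0073,"dy": -0.0203,"dz": 0.0091,"wx": 0.05,"wy": -2.53,"wz": -0.26}
    - {"hand": 1,"dx": -0.0073,"dy": -0.0203,"dz": 0.0091,"wx": 0.05,"wy": -2.53,"wz": -0.26}
    - {"hand": 1,"dx": -0.0073,"dy": -0.0203,"dz": 0.0091,"wx": 0.05,"wy": -2.53,"wz": -0.26}
    - {"hand": 1,"dx": 0,"dy": 0,"dz": 0,"wx": 0,"wy": 0,"wz": 0}
    - {"hand": 1,"dx": 0,"dy": 0,"dz": 0,"wx": 0,"wy": 0,"wz": 0}

```text
t: 9.93
position: [0.4205, 0.2907, 0.1658]
ee_rot: [3.138, 0.138, -0.013]
ft_force: [0.1, 0.4, -0.5]
opening: 0.0854
grasp_force: 0.0
```

```bash
python3 - <<'E'
from tp import *
b=np.load("blk.npy");A=cur();s=sensors.observe();print(s["joints"],A[:3,3])
w=cams.snapshot("wrist");cv2.imwrite("pics/w6.png",w["pixels"][:,:,::-1]);np.savez("w6.npz",K=w["camera_matrix"],X=w["T_tool_cam"],A=A)
d=dict(np.load("w6.npz"));h=cv2.cvtColor(cv2.imread("pics/w6.png"),cv2.COLOR_BGR2HSV)
m=(h[...,0]>100)&(h[...,0]<130)&(h[...,1]>110);c=wproj(d,tf(blkT(b),[0,0,.03]))[0]
mb=bigm(hullmask(comp(m,c)))
for dz in (.045,.043):
  x0=b;s=minimize(lambda q:iou_cost(d,boxpts(*q,.09,.05,dz),mb),x0,method="Nelder-Mead",options=dict(initial_simplex=np.vstack([x0,x0+np.diag([.005,.005,.1])])))
  print(c,mb.sum()/S/S,s.fun,s.x.round(4))
  if dz==.045: b=s.x;np.save("blk.npy",b)
C=tool_on(blkT(b),[0,0,.014],-90);rows(A,C,maxd=.016)
C=tool_on(blkT(b),[0,0,.06],-90);rows(A,C,maxd=.03)
E
```

```text
[ 0.45773518 -0.16846722  1.9359343   0.00287299  1.3822176   1.94010929] [0.42048947 0.29074054 0.16584081]
[319.32037269 228.37107558] 8002.0 0.04092726818295426 [0.4209 0.2901 0.0732]
[319.32037269 228.37107558] 8002.0 0.028727193201699575 [0.4207 0.2902 0.0792]
N 10 d [0.0001, 0.0001, 0.0152] w [0.0, 0.05, 0.08]
N 4 d [0.0002, 0.0002, 0.0265] w [0.01, 0.12, 0.21]
```

Call:
send_rows:
  steps:
    - {"hand": 1,"dx": 0,"dy": 0,"dz": 0.0253,"wx": 0,"wy": 0,"wz": 0.2}
    - {"hand": 1,"dx": 0,"dy": 0,"dz": 0.0253,"wx": 0,"wy": 0,"wz": 0.2}
    - {"hand": 1,"dx": 0,"dy": 0,"dz": 0.0253,"wx": 0,"wy": 0,"wz": 0.2}
    - {"hand": 1,"dx": 0,"dy": 0,"dz": 0.0253,"wx": 0,"wy": 0,"wz": 0}
    - {"hand": 1,"dx": 0,"dy": 0,"dz": 0.0253,"wx": 0,"wy": 0,"wz": 0}
    - {"hand": 1,"dx": 0.0005,"dy": 0.0005,"dz": 0.0253,"wx": 0,"wy": 0,"wz": 0}
    - {"hand": 1,"dx": 0,"dy": 0,"dz": 0,"wx": 0,"wy": 0,"wz": 0}

```text
t: 10.57
position: [0.4171, 0.2873, 0.0111]
ee_rot: [3.136, 0.117, -0.022]
ft_force: [-1.0, -0.4, -1.0]
opening: 0.0857
grasp_force: 0.0
```

Call:
send_rows:
  squeeze: 40
  steps:
    - {"hand": -1,"dx": 0,"dy": 0,"dz": 0,"wx": 0,"wy": 0,"wz": 0}
    - {"hand": -1,"dx": 0,"dy": 0,"dz": 0,"wx": 0,"wy": 0,"wz": 0}
    - {"hand": -1,"dx": 0,"dy": 0,"dz": 0,"wx": 0,"wy": 0,"wz": 0}
    - {"hand": -1,"dx": 0,"dy": 0,"dz": 0,"wx": 0,"wy": 0,"wz": 0}
    - {"hand": -1,"dx": 0,"dy": 0,"dz": 0,"wx": 0,"wy": 0,"wz": 0}
    - {"hand": -1,"dx": 0,"dy": 0,"dz": 0,"wx": 0,"wy": 0,"wz": 0}

```text
t: 11.07
position: [0.4223, 0.2908, 0.0183]
ee_rot: [-3.137, -0.119, 0.003]
ft_force: [-0.2, -2.2, 7.2]
opening: 0.049
grasp_force: 45.1
```

```bash
python3 - <<'E'
from tp import *
A=cur();s=sensors.observe();print(s["opening"],s["grasp_force"],A.round(4))
bT=blkT(np.load("blk.npy"));G=np.linalg.inv(A)@bT;print("blk in tool",G.round(4));np.save("Gz.npy",A[2,3])
E
```

```text
0.04899953202272128 45.12857973575592 [[ 0.9971  0.0759 -0.0019  0.4223]
 [ 0.0759 -0.9971  0.0022  0.2908]
 [-0.0017 -0.0024 -1.      0.0183]
 [ 0.      0.      0.      1.    ]]
blk in tool [[ 1.00e+00  2.80e-03 -1.70e-03 -1.40e-03]
 [ 2.80e-03 -1.00e+00 -2.40e-03  6.00e-04]
 [-1.70e-03  2.40e-03 -1.00e+00  1.84e-02]
 [ 0.00e+00  0.00e+00  0.00e+00  1.00e+00]]
```

```bash
cat >> tp.py <<'E'
G=np.eye(4);G[:3,:3]=np.diag([1,-1,-1.]);G[:3,3]=[-.0014,.0006,.0184]
def place(x,y,h):
    T=np.eye(4);T[:3,3]=[x,y,h];return N0@T@np.linalg.inv(G)
E
python3 - <<'E'
from tp import *
A=cur();U=A.copy();U[2,3]=.24;rows(A,U,maxd=.035)
H=place(.006,-.006,.06);rows(U,H,maxd=.02,maxw=4);D=np.real(logm(np.linalg.inv(U)@H))
for f in (.3,.5,.7,.85,1): print((U@expm(f*D)@G)[:3,3].round(3), (np.linalg.inv(N0)@U@expm(f*D)@G)[:3,3].round(3))
E
```

```text
N 7 d [-0.0001, -0.0001, -0.0317] w [0.0, -0.0, 0.0]
N 14 d [-0.0, 0.0189, 0.0064] w [-0.88, 2.02, -3.01]
[0.438 0.211 0.197] [0.064 0.167 0.131]
[0.461 0.16  0.185] [0.036 0.122 0.11 ]
[0.492 0.113 0.178] [0.017 0.073 0.09 ]
[0.52  0.081 0.175] [0.009 0.034 0.074]
[0.551 0.052 0.176] [ 0.006 -0.006  0.06 ]
```

Call:
send_rows:
  steps:
    - {"hand": -1,"dx": 0,"dy": 0,"dz": -0.015,"wx": 0,"wy": 0,"wz": 0}
    - {"hand": -1,"dx": 0,"dy": 0,"dz": -0.033,"wx": 0,"wy": 0,"wz": 0}
    - {"hand": -1,"dx": 0,"dy": 0,"dz": -0.035,"wx": 0,"wy": 0,"wz": 0}
    - {"hand": -1,"dx": 0,"dy": 0,"dz": -0.035,"wx": 0,"wy": 0,"wz": 0}
    - {"hand": -1,"dx": 0,"dy": 0,"dz": -0.035,"wx": 0,"wy": 0,"wz": 0}
    - {"hand": -1,"dx": 0,"dy": 0,"dz": -0.035,"wx": 0,"wy": 0,"wz": 0}
    - {"hand": -1,"dx": 0,"dy": 0,"dz": -0.035,"wx": 0,"wy": 0,"wz": 0}
    - {"hand": -1,"dx": 0,"dy": 0,"dz": 0,"wx": 0,"wy": 0,"wz": 0}

```text
t: 11.73
position: [0.4248, 0.2916, 0.2477]
ee_rot: [-3.132, -0.119, -0.011]
ft_force: [1.0, 1.2, -2.1]
opening: 0.0492
grasp_force: 44.0
```

Call:
send_rows:
  steps:
    - {"hand": -1,"dx": 0,"dy": 0.0189,"dz": 0.0064,"wx": -0.88,"wy": 2.02,"wz": -3.01}
    - {"hand": -1,"dx": 0,"dy": 0.0189,"dz": 0.0064,"wx": -0.88,"wy": 2.02,"wz": -3.01}
    - {"hand": -1,"dx": 0,"dy": 0.0189,"dz": 0.0064,"wx": -0.88,"wy": 2.02,"wz": -3.01}
    - {"hand": -1,"dx": 0,"dy": 0.0189,"dz": 0.0064,"wx": -0.88,"wy": 2.02,"wz": -3.01}
    - {"hand": -1,"dx": 0,"dy": 0.0189,"dz": 0.0064,"wx": -0.88,"wy": 2.02,"wz": -3.01}
    - {"hand": -1,"dx": 0,"dy": 0.0189,"dz": 0.0064,"wx": -0.88,"wy": 2.02,"wz": -3.01}
    - {"hand": -1,"dx": 0,"dy": 0.0189,"dz": 0.0064,"wx": -0.88,"wy": 2.02,"wz": -3.01}

```text
t: 12.32
position: [0.455, 0.1601, 0.1991]
ee_rot: [2.948, 0.674, 0.367]
ft_force: [0.3, -0.6, -3.9]
opening: 0.0491
grasp_force: 43.9
```

Call:
send_rows:
  steps:
    - {"hand": -1,"dx": 0,"dy": 0.0189,"dz": 0.0064,"wx": -0.88,"wy": 2.02,"wz": -3.01}
    - {"hand": -1,"dx": 0,"dy": 0.0189,"dz": 0.0064,"wx": -0.88,"wy": 2.02,"wz": -3.01}
    - {"hand": -1,"dx": 0,"dy": 0.0189,"dz": 0.0064,"wx": -0.88,"wy": 2.02,"wz": -3.01}
    - {"hand": -1,"dx": 0,"dy": 0.0189,"dz": 0.0064,"wx": -0.88,"wy": 2.02,"wz": -3.01}
    - {"hand": -1,"dx": 0,"dy": 0.0189,"dz": 0.0064,"wx": -0.88,"wy": 2.02,"wz": -3.01}
    - {"hand": -1,"dx": 0,"dy": 0.0189,"dz": 0.0064,"wx": -0.88,"wy": 2.02,"wz": -3.01}
    - {"hand": -1,"dx": 0,"dy": 0.0189,"dz": 0.0064,"wx": -0.88,"wy": 2.02,"wz": -3.01}
    - {"hand": -1,"dx": 0,"dy": 0,"dz": 0,"wx": 0,"wy": 0,"wz": 0}

```text
t: 12.98
position: [0.5408, 0.05, 0.1875]
ee_rot: [2.627, 1.154, 0.705]
ft_force: [-0.5, -0.3, -4.2]
opening: 0.0494
grasp_force: 44.1
```

```bash
cat > st2.py <<'E'
from tp import *
import sys
A=cur();s=sensors.observe();B=np.linalg.inv(N0)@A@G;Fn=N0[:3,:3].T@np.array(s["ft_force"])
print("t",s["t"],"blk in nest",B[:3,3].round(4),"rot",np.degrees(R.from_matrix(B[:3,:3]).as_rotvec()).round(2),"F nest",Fn.round(1),"open",round(s["opening"],4),round(s["grasp_force"],1))
E
python3 - <<'E'
exec(open("st2.py").read())
rows(A,place(.006,-.006,.012),maxd=.015)
n="w7";w=cams.snapshot("wrist");cv2.imwrite(f"pics/{n}.png",w["pixels"][:,:,::-1]);np.savez(f"{n}.npz",K=w["camera_matrix"],X=w["T_tool_cam"],A=A)
E
```

```text
t 12.9833 blk in nest [ 0.0012 -0.0054  0.0564] rot [ 0.23  0.35 -0.03] F nest [-2.   1.6 -3.4] open 0.0494 44.1
N 3 d [0.0016, 0.0002, 0.0148] w [-0.08, 0.12, -0.01]
```

View pics/w7.png

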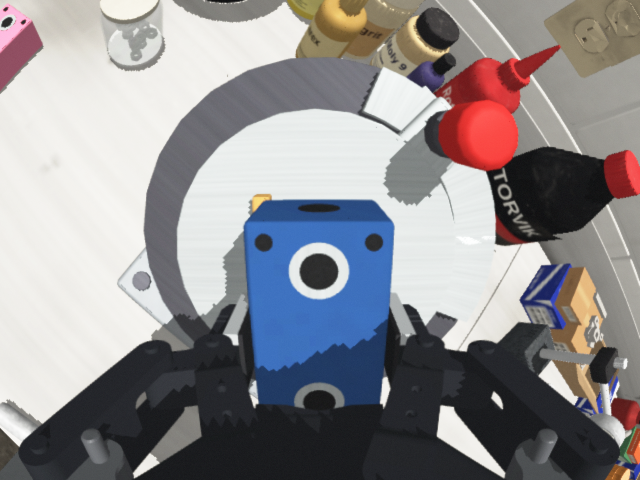

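Call:
send_rows:
  steps:
    - {"hand": -1,"dx": 0.002,"dy": 0.0005,"dz": 0.012,"wx": 0,"wy": 0.1,"wz": 0}
    - {"hand": -1,"dx": 0.002,"dy": 0.0005,"dz": 0.012,"wx": -0.2,"wy": 0.1,"wz": 0}
    - {"hand": -1,"dx": 0.001,"dy": 0,"dz": 0.012,"wx": 0,"wy": 0.1,"wz": 0}
    - {"hand": -1,"dx": 0,"dy": 0,"dz": 0.007,"wx": 0,"wy": 0,"wz": 0}
    - {"hand": -1,"dx": 0,"dy": 0,"dz": 0,"wx": 0,"wy": 0,"wz": 0}
    - {"hand": -1,"dx": 0,"dy": 0,"dz": 0,"wx": 0,"wy": 0,"wz": 0}

```text
t: 13.53
position: [0.5657, 0.0568, 0.154]
ee_rot: [2.624, 1.156, 0.716]
ft_force: [0.5, -0.7, -4.9]
opening: 0.0494
grasp_force: 44.0
```

```bash
python3 st2.py
```

```text
t 13.5333 blk in nest [ 0.0089 -0.005   0.0149] rot [ 0.1  -0.07  0.04] F nest [-2.   1.  -4.5] open 0.0494 44.0
```

Call:
send_rows:
  steps:
    - {"hand": -1,"dx": 0,"dy": 0.001,"dz": 0.003,"wx": 0,"wy": 0,"wz": 0}
    - {"hand": -1,"dx": 0,"dy": 0,"dz": 0.003,"wx": 0,"wy": 0,"wz": 0}
    - {"hand": -1,"dx": 0,"dy": 0,"dz": 0.002,"wx": 0,"wy": 0,"wz": 0}
    - {"hand": -1,"dx": 0,"dy": 0,"dz": 0,"wx": 0,"wy": 0,"wz": 0}

```text
t: 13.87
position: [0.5712, 0.0558, 0.1484]
ee_rot: [2.623, 1.154, 0.719]
ft_force: [0.4, 0.3, -5.9]
opening: 0.0495
grasp_force: 44.2
```

```bash
python3 st2.py
```

```text
t 13.8667 blk in nest [ 0.0093 -0.0073  0.0073] rot [-0.02 -0.13  0.02] F nest [-1.6  2.  -5.3] open 0.0495 44.2
```

Call:
send_rows:
  steps:
    - {"hand": -1,"dx": 0,"dy": 0,"dz": 0.002,"wx": 0,"wy": 0,"wz": 0}
    - {"hand": -1,"dx": 0,"dy": 0,"dz": 0.001,"wx": 0,"wy": 0,"wz": 0}
    - {"hand": -1,"dx": 0,"dy": 0,"dz": 0,"wx": 0,"wy": 0,"wz": 0}

```text
t: 14.12
position: [0.5724, 0.0558, 0.1477]
ee_rot: [2.623, 1.156, 0.717]
ft_force: [-16.9, -2.1, 9.9]
opening: 0.0492
grasp_force: 46.7
```

```bash
python3 st2.py
```

```text
t 14.1167 blk in nest [ 0.0098 -0.0078  0.0061] rot [ 0.05 -0.07  0.08] F nest [-7.8  5.9 17.1] open 0.0492 46.7
```

Contact with the face at about 17 N. I ease off, then slide toward the long fence (tool -y) watching the force.

Call:
send_rows:
  steps:
    - {"hand": -1,"dx": 0,"dy": 0,"dz": -0.001,"wx": 0,"wy": 0,"wz": 0}
    - {"hand": -1,"dx": 0,"dy": -0.002,"dz": 0,"wx": 0,"wy": 0,"wz": 0}
    - {"hand": -1,"dx": 0,"dy": -0.002,"dz": 0,"wx": 0,"wy": 0,"wz": 0}
    - {"hand": -1,"dx": 0,"dy": 0,"dz": 0,"wx": 0,"wy": 0,"wz": 0}

```text
t: 14.45
position: [0.5706, 0.0585, 0.147]
ee_rot: [2.62, 1.153, 0.723]
ft_force: [-2.5, -1.6, 2.0]
opening: 0.0494
grasp_force: 44.8
```

```bash
python3 st2.py
```

```text
t 14.45 blk in nest [ 0.0106 -0.0046  0.0063] rot [-0.18 -0.25  0.04] F nest [-1.9 -0.1  3. ] open 0.0494 44.8
```

Call:
send_rows:
  steps:
    - {"hand": -1,"dx": 0,"dy": -0.002,"dz": 0,"wx": 0,"wy": 0,"wz": 0}
    - {"hand": -1,"dx": 0,"dy": -0.001,"dz": 0,"wx": 0,"wy": 0,"wz": 0}
    - {"hand": -1,"dx": 0,"dy": 0,"dz": 0,"wx": 0,"wy": 0,"wz": 0}

```text
t: 14.7
position: [0.5698, 0.0595, 0.1467]
ee_rot: [2.616, 1.153, 0.725]
ft_force: [4.0, -6.1, 0.3]
opening: 0.0492
grasp_force: 44.6
```

```bash
python3 st2.py
```

```text
t 14.7 blk in nest [ 0.0107 -0.0034  0.0064] rot [-0.4  -0.28  0.12] F nest [-2.1 -6.8 -1.6] open 0.0492 44.6
```

Call:
send_rows:
  steps:
    - {"hand": -1,"dx": -0.003,"dy": 0.0005,"dz": 0.0005,"wx": 0,"wy": 0,"wz": 0}
    - {"hand": -1,"dx": -0.003,"dy": 0,"dz": 0,"wx": 0,"wy": 0,"wz": 0}
    - {"hand": -1,"dx": -0.002,"dy": 0,"dz": 0,"wx": 0,"wy": 0,"wz": 0}
    - {"hand": -1,"dx": 0,"dy": 0,"dz": 0,"wx": 0,"wy": 0,"wz": 0}

```text
t: 15.03
position: [0.5656, 0.0541, 0.1441]
ee_rot: [2.618, 1.152, 0.727]
ft_force: [3.9, -0.5, 5.2]
opening: 0.0494
grasp_force: 44.9
```

```bash
python3 st2.py
```

```text
t 15.0333 blk in nest [ 0.0034 -0.0034  0.0063] rot [-0.32 -0.38  0.03] F nest [ 3.7 -4.7  2.6] open 0.0494 44.9
```

Call:
send_rows:
  steps:
    - {"hand": -1,"dx": -0.0015,"dy": 0,"dz": 0,"wx": 0,"wy": 0,"wz": 0}
    - {"hand": -1,"dx": -0.0015,"dy": 0,"dz": 0,"wx": 0,"wy": 0,"wz": 0}
    - {"hand": -1,"dx": 0,"dy": 0,"dz": 0,"wx": 0,"wy": 0,"wz": 0}

```text
t: 15.28
position: [0.5643, 0.0524, 0.1434]
ee_rot: [2.618, 1.152, 0.729]
ft_force: [5.1, 2.4, 5.4]
opening: 0.0492
grasp_force: 44.8
```

```bash
python3 st2.py
```

```text
t 15.2833 blk in nest [ 0.0012 -0.0035  0.0064] rot [-0.34 -0.47  0.03] F nest [ 6.6 -3.6  2. ] open 0.0492 44.8
```

Call:
send_rows:
  steps:
    - {"hand": -1,"dx": -0.002,"dy": 0,"dz": 0,"wx": 0,"wy": 0,"wz": 0}
    - {"hand": -1,"dx": -0.001,"dy": 0,"dz": 0,"wx": 0,"wy": 0,"wz": 0}
    - {"hand": -1,"dx": 0,"dy": 0,"dz": 0,"wx": 0,"wy": 0,"wz": 0}

```text
t: 15.53
position: [0.5638, 0.0521, 0.1437]
ee_rot: [2.618, 1.151, 0.738]
ft_force: [10.1, 10.5, 5.2]
opening: 0.049
grasp_force: 44.5
```

```bash
python3 st2.py
```

```text
t 15.5333 blk in nest [ 0.0009 -0.0035  0.007 ] rot [-0.35 -0.8  -0.08] F nest [15.4 -1.2 -0.7] open 0.049 44.5
```

Call:
send_rows:
  steps:
    - {"hand": -1,"dx": -0.001,"dy": 0,"dz": 0,"wx": 0,"wy": 0,"wz": 0}
    - {"hand": -1,"dx": -0.001,"dy": 0,"dz": 0,"wx": 0,"wy": 0,"wz": 0}
    - {"hand": -1,"dx": 0,"dy": 0,"dz": 0,"wx": 0,"wy": 0,"wz": 0}

```text
t: 15.78
position: [0.5632, 0.0516, 0.144]
ee_rot: [2.619, 1.151, 0.741]
ft_force: [10.0, 14.4, 7.5]
opening: 0.0492
grasp_force: 44.6
```

```bash
python3 st2.py
```

```text
t 15.7833 blk in nest [ 0.0004 -0.0036  0.0076] rot [-0.35 -0.94 -0.1 ] F nest [19.1  0.7  1.2] open 0.0492 44.6
```

Call:
send_rows:
  steps:
    - {"hand": -1,"dx": 0.002,"dy": 0,"dz": 0.001,"wx": 0,"wy": 0,"wz": 0}
    - {"hand": -1,"dx": 0.002,"dy": -0.0005,"dz": 0.001,"wx": 0,"wy": 0,"wz": 0}
    - {"hand": -1,"dx": 0,"dy": 0,"dz": 0,"wx": 0,"wy": 0,"wz": 0}

```text
t: 16.03
position: [0.5646, 0.0523, 0.1431]
ee_rot: [2.617, 1.153, 0.728]
ft_force: [-8.6, 0.3, 18.8]
opening: 0.0493
grasp_force: 47.2
```

```bash
python3 st2.py
```

```text
t 16.0333 blk in nest [ 0.0012 -0.0036  0.006 ] rot [-0.3  -0.43  0.07] F nest [ 1.9 -0.9 20.5] open 0.0493 47.2
```

Call:
send_rows:
  squeeze: 20
  steps:
    - {"hand": -0.1,"dx": 0,"dy": 0,"dz": 0,"wx": 0,"wy": 0,"wz": 0}
    - {"hand": 0.1,"dx": 0,"dy": 0,"dz": 0,"wx": 0,"wy": 0,"wz": 0}
    - {"hand": 0.3,"dx": 0,"dy": 0,"dz": 0,"wx": 0,"wy": 0,"wz": 0}
    - {"hand": 0.6,"dx": 0,"dy": 0,"dz": 0,"wx": 0,"wy": 0,"wz": 0}
    - {"hand": 1,"dx": 0,"dy": 0,"dz": 0,"wx": 0,"wy": 0,"wz": 0}
    - {"hand": 1,"dx": 0,"dy": 0,"dz": 0,"wx": 0,"wy": 0,"wz": 0}
    - {"hand": 1,"dx": 0,"dy": 0,"dz": 0,"wx": 0,"wy": 0,"wz": 0}

```text
t: 16.62
position: [0.5612, 0.0519, 0.1366]
ee_rot: [2.624, 1.155, 0.717]
ft_force: [0.4, -0.3, -0.3]
opening: 0.0854
grasp_force: 0.0
```

```bash
python3 st2.py
```

```text
t 16.6167 blk in nest [-0.0035  0.0007  0.0021] rot [ 0.07 -0.06  0.02] F nest [-0.1 -0.3 -0.4] open 0.0854 0.0
```

Call:
send_rows:
  steps:
    - {"hand": 1,"dx": 0,"dy": 0,"dz": -0.012,"wx": 0,"wy": 0,"wz": 0}
    - {"hand": 1,"dx": 0,"dy": 0,"dz": -0.03,"wx": 0,"wy": 0,"wz": 0}
    - {"hand": 1,"dx": 0,"dy": 0,"dz": -0.03,"wx": 0,"wy": 0,"wz": 0}
    - {"hand": 1,"dx": -0.01,"dy": 0,"dz": -0.03,"wx": 0,"wy": 0,"wz": 0}
    - {"hand": 1,"dx": -0.025,"dy": 0,"dz": -0.03,"wx": 0,"wy": 0,"wz": 0}
    - {"hand": 1,"dx": -0.025,"dy": 0,"dz": -0.03,"wx": 0,"wy": 0,"wz": 0}
    - {"hand": 1,"dx": 0,"dy": 0,"dz": 0,"wx": 0,"wy": 0,"wz": 0}

```text
t: 17.2
position: [0.4451, 0.0016, 0.264]
ee_rot: [2.612, 1.146, 0.731]
ft_force: [0.5, 0.1, 1.7]
opening: 0.0855
grasp_force: 0.0
```

```bash
cat > look.py <<'E'
from tp import *
import sys
n=sys.argv[1];A=cur();w=cams.snapshot("wrist");cv2.imwrite(f"pics/{n}.png",w["pixels"][:,:,::-1]);np.savez(f"{n}.npz",K=w["camera_matrix"],X=w["T_tool_cam"],A=A)
im=w["pixels"][:,:,::-1];d=dict(np.load(n+".npz"))
c=wproj(d,tf(N0,[0,0,.05]))[0].astype(int);print(c,A[:3,3])
x0=max(c[0]-110,0);y0=max(c[1]-110,0);cr=cv2.resize(im[y0:y0+220,x0:x0+220],None,fx=2.7,fy=2.7,interpolation=2);cv2.imwrite(f"pics/{n}c.png",cr);print(x0,y0)
E
python3 look.py w8
```

```text
[313 151] [0.44509749 0.00161901 0.26395637]
203 41
```

View pics/w8c.png

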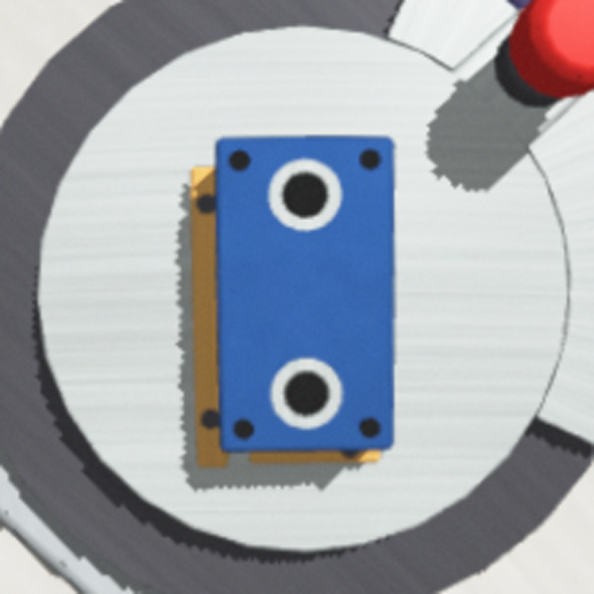

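The block lies in the corner with its left edge on the long fence (crop x≈217) and lower end on the short fence (y≈450), and it looks square. Now the seating pushes with shut fingers.

```bash
cat >> tp.py <<'E'
_s=np.eye(4);_s[:3,3]=[.0005,-.0035,.006];N1=N0@_s
def tp(x,y,z): return tool_on(N1,[x,y,z],-90)
E
python3 - <<'E'
from tp import *
A=cur();print((np.linalg.inv(N1)@A)[:3,3])
rows(A,tp(.068,0,.09),maxd=.03);rows(tp(.068,0,.09),tp(.068,0,.014),maxd=.02)
E
```

```text
[-0.06172852  0.00103508  0.18120702]
N 6 d [0.0216, 0.0001, 0.0153] w [0.1, -0.06, -0.01]
N 4 d [0.0, -0.0, 0.019] w [-0.0, 0.0, 0.0]
```

Call:
send_rows:
  steps:
    - {"hand": -1,"dx": 0.0216,"dy": 0,"dz": 0.0153,"wx": 0.1,"wy": 0,"wz": 0}
    - {"hand": -1,"dx": 0.0216,"dy": 0,"dz": 0.0153,"wx": 0.1,"wy": 0,"wz": 0}
    - {"hand": -1,"dx": 0.0216,"dy": 0,"dz": 0.0153,"wx": 0.1,"wy": 0,"wz": 0}
    - {"hand": -1,"dx": 0.0216,"dy": 0,"dz": 0.0153,"wx": 0.1,"wy": 0,"wz": 0}
    - {"hand": -1,"dx": 0.0216,"dy": 0,"dz": 0.0153,"wx": 0.1,"wy": 0,"wz": 0}
    - {"hand": -1,"dx": 0.0216,"dy": 0,"dz": 0.0153,"wx": 0.1,"wy": 0,"wz": 0}
    - {"hand": -1,"dx": 0,"dy": 0,"dz": 0,"wx": 0,"wy": 0,"wz": 0}
    - {"hand": -1,"dx": 0,"dy": 0,"dz": 0,"wx": 0,"wy": 0,"wz": 0}

```text
t: 17.92
position: [0.5664, 0.1029, 0.2193]
ee_rot: [2.634, 1.166, 0.707]
ft_force: [-0.5, 0.9, -0.0]
opening: 0.0
grasp_force: 0.0
```

```bash
cat > st3.py <<'E'
from tp import *
A=cur();s=sensors.observe();print("t",s["t"],"tcp",(np.linalg.inv(N1)@A)[:3,3].round(4),"F",(N1[:3,:3].T@np.array(s["ft_force"])).round(1),s["opening"])
E
python3 st3.py
```

```text
t 17.9167 tcp [0.0671 0.0069 0.0825] F [0.4 1.  0.2] 4.969700699061043e-05
```

Call:
send_rows:
  steps:
    - {"hand": -1,"dx": 0.001,"dy": 0.003,"dz": 0.017,"wx": 0,"wy": 0,"wz": 0}
    - {"hand": -1,"dx": 0,"dy": 0.003,"dz": 0.017,"wx": 0,"wy": 0,"wz": 0}
    - {"hand": -1,"dx": 0,"dy": 0,"dz": 0.017,"wx": 0,"wy": 0,"wz": 0}
    - {"hand": -1,"dx": 0,"dy": 0,"dz": 0.015,"wx": 0,"wy": 0,"wz": 0}
    - {"hand": -1,"dx": 0,"dy": 0,"dz": 0,"wx": 0,"wy": 0,"wz": 0}
    - {"hand": -1,"dx": 0,"dy": 0,"dz": 0,"wx": 0,"wy": 0,"wz": 0}

```text
t: 18.42
position: [0.603, 0.0999, 0.1668]
ee_rot: [2.633, 1.161, 0.711]
ft_force: [0.1, 0.3, 0.1]
opening: -0.0002
grasp_force: 0.0
```

```bash
python3 st3.py
```

```text
t 18.4167 tcp [ 0.0675 -0.0001  0.0188] F [0.3 0.1 0. ] -0.00024203000308330248
```

Call:
send_rows:
  steps:
    - {"hand": -1,"dx": -0.003,"dy": 0,"dz": 0,"wx": 0,"wy": 0,"wz": 0}
    - {"hand": -1,"dx": -0.003,"dy": 0,"dz": 0,"wx": 0,"wy": 0,"wz": 0}
    - {"hand": -1,"dx": -0.002,"dy": 0,"dz": 0,"wx": 0,"wy": 0,"wz": 0}
    - {"hand": -1,"dx": 0,"dy": 0,"dz": 0,"wx": 0,"wy": 0,"wz": 0}

```text
t: 18.75
position: [0.5992, 0.094, 0.1663]
ee_rot: [2.63, 1.16, 0.716]
ft_force: [0.4, 0.2, 0.1]
opening: 0.0
grasp_force: 0.0
```

```bash
python3 st3.py
```

```text
t 18.75 tcp [ 0.0608 -0.0015  0.0204] F [ 0.4 -0.1 -0.1] 4.9608056150471944e-05
```

Not yet in contact (expected near x≈0.056). Continuing.

Call:
send_rows:
  steps:
    - {"hand": -1,"dx": -0.002,"dy": 0,"dz": 0.002,"wx": 0,"wy": 0,"wz": 0}
    - {"hand": -1,"dx": -0.002,"dy": 0,"dz": 0.002,"wx": 0,"wy": 0,"wz": 0}
    - {"hand": -1,"dx": -0.002,"dy": 0,"dz": 0,"wx": 0,"wy": 0,"wz": 0}
    - {"hand": -1,"dx": 0,"dy": 0,"dz": 0,"wx": 0,"wy": 0,"wz": 0}

```text
t: 19.08
position: [0.5996, 0.0914, 0.1622]
ee_rot: [2.63, 1.16, 0.725]
ft_force: [4.2, 6.1, 1.8]
opening: -0.0001
grasp_force: 4.0
```

```bash
python3 st3.py
```

```text
t 19.0833 tcp [ 0.0578 -0.0021  0.0167] F [ 7.5  0.8 -0.6] -0.0001125641050003427
```

Call:
send_rows:
  steps:
    - {"hand": -1,"dx": -0.002,"dy": 0,"dz": 0,"wx": 0,"wy": 0,"wz": 0}
    - {"hand": -1,"dx": -0.002,"dy": 0,"dz": 0,"wx": 0,"wy": 0,"wz": 0}
    - {"hand": -1,"dx": 0,"dy": 0,"dz": 0,"wx": 0,"wy": 0,"wz": 0}

```text
t: 19.33
position: [0.5994, 0.0904, 0.164]
ee_rot: [2.629, 1.158, 0.737]
ft_force: [6.1, 14.7, 6.1]
opening: 0.0003
grasp_force: 8.2
```

```bash
python3 st3.py
```

```text
t 19.3333 tcp [ 0.0575 -0.0033  0.0183] F [16.5  4.   1.9] 0.00029150721856429707
```

Call:
send_rows:
  steps:
    - {"hand": -1,"dx": 0.005,"dy": 0,"dz": 0,"wx": 0,"wy": 0,"wz": 0}
    - {"hand": -1,"dx": 0.007,"dy": 0,"dz": -0.01,"wx": 0,"wy": 0,"wz": 0}
    - {"hand": -1,"dx": 0,"dy": 0,"dz": -0.025,"wx": 0,"wy": 0,"wz": 0}
    - {"hand": -1,"dx": 0,"dy": 0,"dz": -0.03,"wx": 0,"wy": 0,"wz": 0}
    - {"hand": -1,"dx": 0,"dy": 0,"dz": 0,"wx": 0,"wy": 0,"wz": 0}

```text
t: 19.75
position: [0.5715, 0.0941, 0.2261]
ee_rot: [2.625, 1.159, 0.726]
ft_force: [0.9, 0.3, 1.4]
opening: -0.0004
grasp_force: 0.0
```

```bash
python3 - <<'E'
exec(open("st3.py").read())
rows(A,tp(0,-.052,.08),maxd=.025);rows(tp(0,-.052,.08),tp(0,-.052,.015),maxd=.02)
E
```

```text
t 19.75 tcp [ 0.066  -0.0048  0.086 ] F [ 1.2 -0.8  0.8] -0.000432069717471482
N 4 d [-0.0165, 0.0118, 0.0014] w [-0.05, -0.12, 0.01]
N 4 d [-0.0, -0.0, 0.0162] w [-0.0, 0.0, 0.0]
```

Call:
send_rows:
  steps:
    - {"hand": -1,"dx": -0.0165,"dy": 0.0118,"dz": 0.0014,"wx": 0,"wy": 0,"wz": 0}
    - {"hand": -1,"dx": -0.0165,"dy": 0.0118,"dz": 0.0014,"wx": 0,"wy": 0,"wz": 0}
    - {"hand": -1,"dx": -0.0165,"dy": 0.0118,"dz": 0.0014,"wx": 0,"wy": 0,"wz": 0}
    - {"hand": -1,"dx": -0.0165,"dy": 0.0118,"dz": 0.0014,"wx": 0,"wy": 0,"wz": 0}
    - {"hand": -1,"dx": 0,"dy": 0,"dz": 0.016,"wx": 0,"wy": 0,"wz": 0}
    - {"hand": -1,"dx": 0,"dy": 0,"dz": 0.016,"wx": 0,"wy": 0,"wz": 0}
    - {"hand": -1,"dx": 0,"dy": 0,"dz": 0.016,"wx": 0,"wy": 0,"wz": 0}
    - {"hand": -1,"dx": 0,"dy": 0,"dz": 0.015,"wx": 0,"wy": 0,"wz": 0}

```text
t: 20.42
position: [0.5965, 0.0152, 0.1514]
ee_rot: [2.632, 1.161, 0.713]
ft_force: [-0.0, 0.5, -0.1]
opening: -0.0002
grasp_force: 0.0
```

Call:
send_rows:
  steps:
    - {"hand": -1,"dx": 0,"dy": -0.003,"dz": 0,"wx": 0,"wy": 0,"wz": 0}
    - {"hand": -1,"dx": 0,"dy": -0.003,"dz": 0,"wx": 0,"wy": 0,"wz": 0}
    - {"hand": -1,"dx": 0,"dy": -0.002,"dz": 0,"wx": 0,"wy": 0,"wz": 0}
    - {"hand": -1,"dx": 0,"dy": 0,"dz": 0,"wx": 0,"wy": 0,"wz": 0}

```text
t: 20.75
position: [0.5912, 0.0214, 0.1506]
ee_rot: [2.63, 1.162, 0.716]
ft_force: [-0.3, -0.6, 0.0]
opening: -0.0001
grasp_force: 0.0
```

```bash
python3 st3.py
```

```text
t 20.75 tcp [-0.0026 -0.0402  0.0123] F [-0.6 -0.2  0.2] -0.00011899915092279445
```

Call:
send_rows:
  steps:
    - {"hand": -1,"dx": 0,"dy": -0.002,"dz": -0.002,"wx": 0,"wy": 0,"wz": 0}
    - {"hand": -1,"dx": 0,"dy": -0.002,"dz": 0,"wx": 0,"wy": 0,"wz": 0}
    - {"hand": -1,"dx": 0,"dy": -0.001,"dz": 0,"wx": 0,"wy": 0,"wz": 0}
    - {"hand": -1,"dx": 0,"dy": 0,"dz": 0,"wx": 0,"wy": 0,"wz": 0}

```text
t: 21.08
position: [0.5886, 0.023, 0.1524]
ee_rot: [2.625, 1.159, 0.719]
ft_force: [1.3, -6.6, 2.7]
opening: 0.0002
grasp_force: 2.7
```

```bash
python3 st3.py
```

```text
t 21.0833 tcp [-0.0022 -0.0381  0.0151] F [-3.2 -6.3  1.8] 0.0001612143247381162
```

Call:
send_rows:
  steps:
    - {"hand": -1,"dx": 0,"dy": -0.002,"dz": 0,"wx": 0,"wy": 0,"wz": 0}
    - {"hand": -1,"dx": 0,"dy": -0.001,"dz": 0,"wx": 0,"wy": 0,"wz": 0}
    - {"hand": -1,"dx": 0,"dy": 0,"dz": 0,"wx": 0,"wy": 0,"wz": 0}

```text
t: 21.33
position: [0.588, 0.0235, 0.1531]
ee_rot: [2.62, 1.157, 0.721]
ft_force: [0.9, -12.8, 4.8]
opening: -0.0001
grasp_force: 5.2
```

```bash
python3 st3.py
```

```text
t 21.3333 tcp [-0.002  -0.0375  0.016 ] F [ -7.2 -11.    4. ] -0.00011157016669850455
```

Call:
send_rows:
  steps:
    - {"hand": -1,"dx": 0,"dy": 0.004,"dz": 0,"wx": 0,"wy": 0,"wz": 0}
    - {"hand": -1,"dx": 0,"dy": 0.008,"dz": -0.01,"wx": 0,"wy": 0,"wz": 0}
    - {"hand": -1,"dx": 0,"dy": 0,"dz": -0.03,"wx": 0,"wy": 0,"wz": 0}
    - {"hand": -1,"dx": 0,"dy": 0,"dz": -0.03,"wx": 0,"wy": 0,"wz": 0}
    - {"hand": -1,"dx": -0.01,"dy": -0.01,"dz": -0.03,"wx": 0,"wy": 0,"wz": 0}
    - {"hand": -1,"dx": -0.025,"dy": -0.02,"dz": -0.03,"wx": 0,"wy": 0,"wz": 0}
    - {"hand": -1,"dx": -0.025,"dy": -0.02,"dz": -0.03,"wx": 0,"wy": 0,"wz": 0}
    - {"hand": -1,"dx": 0,"dy": 0,"dz": 0,"wx": 0,"wy": 0,"wz": 0}

```text
t: 22.0
position: [0.4482, 0.0038, 0.2602]
ee_rot: [2.617, 1.157, 0.731]
ft_force: [-0.1, 0.4, 2.0]
opening: -0.0001
grasp_force: 0.0
```

```bash
python3 look.py w9; python3 - <<'E'
from tp import *
P=np.array([[a,b,c] for a in(-.045,.045) for b in(-.025,.025) for c in(0,.045)])
for n in ("w8","w9"):
    d=dict(np.load(n+".npz"));h=cv2.cvtColor(cv2.imread(f"pics/{n}.png"),cv2.COLOR_BGR2HSV)
    m=(h[...,0]>100)&(h[...,0]<130)&(h[...,1]>110);mb=bigm(hullmask(comp(m,wproj(d,tf(N1,[0,0,.045]))[0])))
    def T(q):
        M=np.eye(4);M[:3,:3]=R.from_euler('z',q[2]).as_matrix();M[:3,3]=[q[0],q[1],q[3]];return N1@M
    x0=np.zeros(4);s=minimize(lambda q:iou_cost(d,tf(T(q),P),mb),x0,method="Nelder-Mead",options=dict(initial_simplex=np.vstack([x0,x0+np.diag([.004,.004,.05,.004])])))
    print(n,"block in N1",s.x.round(4),round(s.fun,3))
    # fences re-fit in the same picture: visible brass mask vs block-edge distances
    o=((h[...,0]>8)&(h[...,0]<28)&(h[...,1]>90)&(h[...,2]>50));pl=comp(o,wproj(d,tf(N1,[0,.033,.012]))[0])
    v,u=np.nonzero(pl);print("long fence visible px",len(u),"pred knob",wproj(d,tf(N1,[.0757,-.0757,.063]))[0].round(1))
E
```

```text
[316 155] [0.44821746 0.00381153 0.26017365]
206 45
w8 block in N1 [ 0.0014  0.0016  0.0043 -0.0025] 0.01
long fence visible px 881 pred knob [422.8  52.8]
w9 block in N1 [ 0.0014  0.0018  0.0009 -0.0005] 0.016
long fence visible px 868 pred knob [428.1  55.1]
```

View pics/w9c.png

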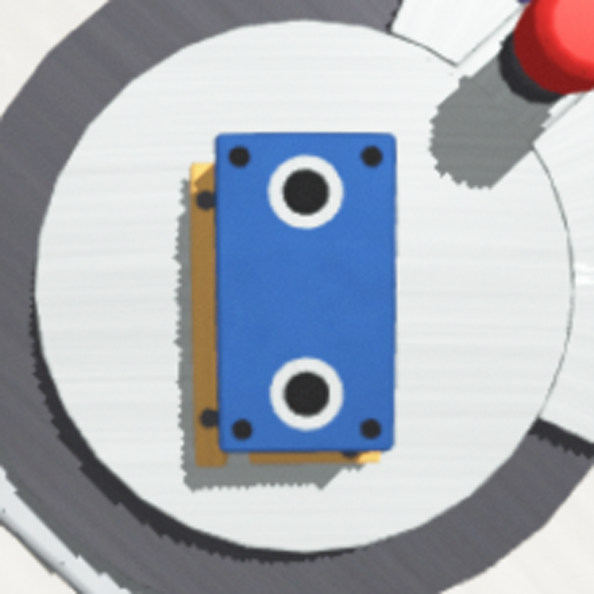

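```bash
python3 - <<'E'
from tp import *
a=np.linspace(0,6.283,80)
for n in ("w5","w7"):
    d=dict(np.load(n+".npz"));h=cv2.cvtColor(cv2.imread(f"pics/{n}.png"),cv2.COLOR_BGR2HSV)
    r=((h[...,0]<6)|(h[...,0]>174))&(h[...,1]>170)&(h[...,2]>60);v,u=np.nonzero(comp(r,wproj(d,tf(N1,[.0757,-.0757,.055]))[0]));print(n,"seen",u.min(),u.max(),v.min(),v.max())
    for L in (0,.006,.012):
        q=np.vstack([wproj(d,tf(N1,np.c_[.0757+.016*np.cos(a),-.0757+.016*np.sin(a),0*a+z+L])) for z in (.029,.063)]);print(L,q[:,0].min().round(1),q[:,0].max().round(1),q[:,1].min().round(1),q[:,1].max().round(1))
E
```

```text
w5 seen 299 339 84 126
0 300.1 344.2 82.8 127.4
0.006 299.7 344.8 81.5 127.1
0.012 299.3 345.4 80.2 126.8
w7 seen 435 559 45 170
0 437.6 526.9 102.3 176.4
0.006 441.3 533.9 101.4 178.1
0.012 445.3 541.3 100.4 180.0
```

```bash
python3 -c "
from bench import sign_off
print(sign_off())"
```

```text
the job is handed in; nothing more can be done
None
```

I handed the job in at about 22 s: the head is at the load station with the plunger home, and the blue block lies square in the fence corner by my camera fits and push forces; no verdict was shown. The box, jar and bottle were never approached.

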